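# Fit the sieve mesh and show it to the inspection camera

### The arm

A 6-joint arm with a two-finger parallel gripper is mounted at the origin on the work surface. World frame = base frame: x ahead of the robot, y to its left, z up, the work surface at z = 0. Lengths are in mm, angles in rad, forces in N, time in s.
With the tool pointing down it reaches from about 250 to 775 mm from the base axis. Payload 8.9 kg.
Tool frame: the origin (TCP) lies at the very end of the fingers, on their centre line; the grasp point (between the pads) lies 19 mm behind it; z points along the fingers, y is the direction in which the jaws open and shut (so a half turn about z gives the same grasp; the last joint's range is limited). The gripper opens to 85 mm and grips with 20 to 120 N. Pads are 22 mm wide; open, the fingers measure 114 mm over their backs; the gripper's body (76 mm by 85 mm) begins 54 mm behind the grasp point. The pads swing forward as they close: fully open they stand 13 mm farther back than shut.
Start: joints at [1.205, 0.291, -0.153, 1.127, 0, 1.431], TCP at [118.046, 511.555, 231.305] pointing down, gripper open.
Joint ranges: [-2.52, 2.52], [-0.91, 1.74], [-1.3, 1.37], [-1.96, 2.02], [-1.52, 1.47], [-3.14, 3.14]. Speed limits (rad/s): [2.22, 2.22, 2.79, 3.14, 3.14, 3.14].

### API

Orientations are given as a unit quaternion [x, y, z, w].
In Python, from workcell import read_state, camera, calibration, close_job gives the robot as it stands.
- The arm moves only by the tool drive_tool, never from a script. Its argument "moves" is a list that holds one entry, the list of rows, each a list of 7 numbers: the shift along the tool's x, y, z scaled (see below), then the turn, a rotation vector about the tool's x, y, z scaled (see below), then the opening, from 0 (shut) to 1 (fully open). A call has 1 to 20 rows; each row shifts and turns the commanded pose from where the row before left it, along the tool's axes as they then stand; what a row does not reach is not made up. The controller multiplies each number of a shift by 30 cm and each number of a turn by 45 degrees. A row lasts 1/8 s, in which the tool goes at most 62.5 mm and 10.7 degrees, less where a joint would pass 70% of its speed; a pose out of reach is approached as far as the arm can. A call with a number of a shift or a turn outside -1 to 1 is refused whole. A call with a gripper value outside its range is refused whole. The fingers move at their own pace and stop on an object; "grip_force" is the grip in N (left out, the last holds). Time passes only in rows, so rows that do not move let the fingers close. It gives the time, the measured TCP pose, the force and the opening at its end, in the units of the state.
- read_state(): the state, without advancing time (a new reading comes with each control period).
- camera(name): name is "scene" or "top" or "wrist"; returns (picture, depth): 384x512x3 uint8, red, green, blue; 384x512 float32, mm along the optical axis (not along the pixel's ray), 0 where there is no reading.
- calibration(name): a dict with "mtx" (3x3 intrinsics, pixels), "rvec" (rotation vector, rad) and "tvec" (3), from world to camera coordinates, as OpenCV has them; the wrist camera has in their place "mount" (4x4, takes a point from camera to tool coordinates, whose origin is the TCP and whose axes are the flange's). Camera axes: x right, y down, z forward; pixel columns grow to the right and rows downward; lengths in mm; the calibration is good to about 2 mm. The wrist camera is an equidistant fisheye: a pixel r from the principal point sees the ray r / f radians off the axis. A picture is of the moment at which its call begins: read the wrist's pose just before it. calibration takes no time and is no camera call.
- close_job(): hands the job in, once; it reports no verdict.
The state is a dict: "time": time; "qpos": joint angles; "qvel": joint speeds; "joint_torque": joint torques, N m; "position": TCP position; "tool_rot": TCP orientation; "wrist_force": force on the tool from outside, world axes, zero at the start; "moment": the same for the moment, N m; "opening": opening from 0.0 (shut) to 1.0 (fully open).
Only numpy, scipy, OpenCV 4.12 (cv2) and the standard library are available. Lean on these libraries where they do the work, as an engineer would, in place of code of your own. Each camera call takes 0.05 s, during which the arm holds its last target.

### The job

Fit the loose square mesh into the frame of the aluminium hand sieve where the sieve stands on the cabinet top, flat on its ledge all round, and let go of it. Then pick the sieve up by its wooden handle and show it to the inspection camera for the mesh check: centre of the mesh on the lens axis 140 mm from the lens, the upper side of the mesh facing squarely into the lens, the mesh still lying in the frame and not touched by the fingers. Finish there, still holding the sieve steady in the air; do not touch the camera or its stand, and leave the other things on the top where they are.

Things in the scene. Friction and masses are not known exactly. Their poses are not given: they have to be found in the camera images.
- mesh_mid (a point): Centre of the loose mesh, on its centre line 5 mm above its underside (half the rim's height). z is up out of the side with the fin, x runs along the fin, y across it. The wire fills the lowest 3 mm of the rim.
- mesh_fin (a point): Point to grip on the mesh's orange fin, on its centre line 30 mm above the mesh's underside (25 mm above mesh_mid), same axes. The fin is 26 mm long (x) and 9 mm thick (y); its top is 36 mm above the mesh's underside, 26 mm above the rim's top.
- sieve_seat (a point): Centre of the sieve's pocket at ledge height, 14 mm above the sieve's underside. The pocket is 76 x 76 mm, square to x and y, with a flat ledge 5 mm wide all round, 10 mm below the frame's top. A seated mesh (turned by any quarter) has its rim flush with the frame's top and mesh_mid 5 mm above this point. z is up, the handle points to -x.
- sieve_grip (a point): Point to grip on the sieve's wooden handle, 95 mm from the pocket's centre towards -x of the sieve, in the middle of the handle's section, 26 mm above the sieve's underside (12 mm above sieve_seat); same axes. The handle is a bar 18 mm wide (y) and 14 mm high (z), 69 to 169 mm from the pocket's centre, clear of the surface by 19 mm.
- cam_stand: Copy stand of the inspection camera, fixed: grey base board 190 (x) by 300 mm (y), 12 thick, from y = -70 to +230; origin under a steel column, diameter 18, 430 mm high. An arm 385 mm up holds the camera over the board on a level axis along x, at y = 90, z = 360 mm; it looks towards +y and down, 20 to 34 degrees off straight down.
- cam_lens (a point): Centre of the camera's lens face, in a ring light of 56 mm diameter, 50 mm from the tilting axis along the lens axis. z points along the lens axis back into the camera, away from what it looks at; x is level, along the stand's x. The camera behind the face is 44 x 40 mm and 75 mm long, in a fork 60 mm wide.
- cam_focus (a point): The camera's focus point, in the air on the lens axis 140 mm in front of the lens face (about 180 to 200 mm above the top); same axes as cam_lens, so a sieve shown squarely has its z along this z.
- mesh: The loose mesh, 40 g: square wire mesh 71 x 71 mm in a steel rim 10 mm high, with an upright orange lift fin in the middle; lies flat on the top. Origin at the centre of its underside.
- sieve: The loose hand sieve, 120 g: square aluminium frame, outside 84 x 84 mm, 24 mm high, open below, with a wooden handle along its -x; stands flat on the top. Origin at the centre of the frame's underside.
- dabba: Bystander: round steel spice box with lid, diameter 146 mm, 76 mm high; origin at its underside.
- bowl: Bystander: blue ceramic pinch bowl, diameter 84 mm, 36 mm high; origin at its underside.
- grinder: Bystander: black plastic grinder jar, diameter 66 mm, 108 mm high; origin at its underside.
- wood_lid: Bystander: round dark wooden lid with a knob, diameter 96 mm, 37 mm high; origin at its underside.
- spice_jar: Bystander: small spice jar with steel cap, diameter 48 mm, 85 mm high; origin at its underside.
- spoon: Bystander: steel spoon 160 mm long, lying flat along its x.

How it is judged (in metres and radians):
On the way:
1. The mesh lies flat on the ledge of the sieve's frame, let go, while the sieve stands on the cabinet top (z of mesh_mid in the frame of sieve_seat between 0.0025 and 0.0072 m and x of mesh_mid in the frame of sieve_seat between -0.0045 and 0.0045 m and y of mesh_mid in the frame of sieve_seat between -0.0045 and 0.0045 m and angle between the z axis of mesh_mid and the z axis of sieve_seat, either way round below 0.05 rad and contact force between the fingers and mesh below 0.3 N and height (world z) of sieve below 0.004 m and angle between sieve's own z axis and vertical below 0.04 rad and angle between mesh's own z axis and vertical below 0.09 rad), for 0.3 s.
At the end, for the whole second after the job is handed in: The fingers hold the sieve by its handle, still, over 100 mm up: pocket centre (sieve_seat) within 15 mm of the focus point, its z within 0.17 rad of the lens axis; mesh on the ledge, flat within 0.05 rad and within 4.5 mm of the middle, untouched by the fingers; the camera carries nothing (z of mesh_mid in the frame of sieve_seat between 0.0025 and 0.0072 m and x of mesh_mid in the frame of sieve_seat between -0.0045 and 0.0045 m and y of mesh_mid in the frame of sieve_seat between -0.0045 and 0.0045 m and angle between the z axis of mesh_mid and the z axis of sieve_seat, either way round below 0.05 rad and contact force between the fingers and mesh below 0.3 N and distance between sieve_seat and cam_focus below 0.015 m and angle between the z axis of sieve_seat and the z axis of cam_focus, either way round below 0.17 rad and angle between sieve's own z axis and vertical below 1 rad and height (world z) of sieve above 0.1 m and contact force between the fingers and sieve above 1 N and x of the grasp point in the frame of sieve_seat below -0.055 m and contact force between sieve and cam_stand below 0.3 N and linear speed of sieve below 0.02 m/s and angular speed of sieve below 0.15 rad/s); the arm keeps its last pose, push and grip.
It fails at once if the camera or its stand is touched (contact force between cam_stand and anything else above 0.5 N).
It fails at once if a bystander is disturbed (moved more than 20 mm) (distance of any of dabba, bowl, grinder, wood_lid, spice_jar, spoon from where it was at the start of the episode above 0.02 m).
It also fails if it takes over 53 s, if anything falls off the work surface, if the arm or the gripper's body presses on something with over 40 N, if the wrist force passes 120 N, or if a joint passes its speed limit or range.

## Working session

There is one attempt and no reset: what is moved stays moved. The work goes in short steps, Python scripts to look and compute and a tool call to move; the robot and the scene stay as the last step left them, time stands still between calls to the robot, and variables do not carry over. Pictures are saved under pics/ and viewed, and the job is handed in when it is done.

Besides the shell and the picture viewer there is one more tool, called after "Request:" as name(argument=value, ...) on one line, values as JSON. drive_tool: Moves the arm, as the interface text tells. Shifts and turns lie within -1 to 1; 1 stands for 30 cm of shift or 45 degrees of turn. Its arguments: {"type":"object","properties":{"moves":{"type":"array","items":{"type":"array","items":{"type":"array","items":{"type":"number","minimum":-1,"maximum":1}}}},"grip_force":{"type":"number"}},"required":["moves"]}

```bash
ls; mkdir -p pics
cat > h.py <<'E'
import numpy as np, cv2
from scipy.spatial.transform import Rotation as R
from workcell import read_state, camera, calibration, close_job
def save(n,im,crop=None,k=1):
    if crop: im=im[crop[1]:crop[3],crop[0]:crop[2]]
    im=cv2.resize(im,None,fx=k,fy=k,interpolation=cv2.INTER_CUBIC)
    cv2.imwrite('pics/'+n+'.png',im[:,:,::-1])
def ext(n):
    c=calibration(n); Rm=cv2.Rodrigues(np.array(c['rvec'],float))[0]
    return np.array(c['mtx'],float),Rm,np.array(c['tvec'],float).ravel()
def px2w(n,u,v,z=None,d=None):
    K,Rm,t=ext(n); r=np.linalg.inv(K)@[u,v,1]
    if d is not None: return Rm.T@(r*d-t)
    o=-Rm.T@t; w=Rm.T@r; return o+w*(z-o[2])/w[2]
def w2px(n,p):
    K,Rm,t=ext(n); q=K@(Rm@np.array(p,float)+t); return q[:2]/q[2]
E
python3 - <<'E'
from h import *
s=read_state();print(s)
for n in ['scene','top','wrist']:
    im,d=camera(n); save(n+'0',im,k=1.5); np.save(n+'0.npy',d); np.save(n+'0im.npy',im)
    print(n,calibration(n))
E
```

```text
pics
{'time': 0.0, 'qpos': array([ 1.20467492e+00,  2.91252168e-01, -1.54116554e-01,  1.12666684e+00,
       -4.55381604e-05,  1.43150758e+00]), 'qvel': array([-0.00237679,  0.00073656,  0.00190889,  0.00038272,  0.00062406,
       -0.00075552]), 'joint_torque': array([ 1.00566533e-03, -5.37145722e+01,  3.31371582e+01,  1.60872872e-02,
       -2.26747397e-04, -3.37579922e-05]), 'position': array([117.92200095, 511.15489417, 230.75053822]), 'tool_rot': array([ 1.13173299e-01,  9.93575070e-01, -6.05632887e-04, -1.32873825e-04]), 'wrist_force': array([ 0.49980447,  0.77154859, -0.39206922]), 'moment': array([ 0.06845935, -0.05585378, -0.05728814]), 'opening': 1.0017789799557688}
scene {'mtx': array([[358.80762389,   0.        , 252.29204224],
       [  0.        , 358.80762389, 196.67972701],
       [  0.        ,   0.        ,   1.        ]]), 'rvec': array([ 0.82166269,  2.68805218, -0.93619955]), 'tvec': array([ 440.51346305, -168.80087089, 1621.58401541])}
top {'mtx': array([[408.76625163,   0.        , 256.87115909],
       [  0.        , 408.76625163, 194.20424044],
       [  0.        ,   0.        ,   1.        ]]), 'rvec': array([ 2.11692237, -2.15594608,  0.20907199]), 'tvec': array([  79.45187563,  590.3179289 , 1267.81010823])}
wrist {'mtx': array([[297.31863964,   0.        , 253.52452421],
       [  0.        , 297.31863964, 193.3557809 ],
       [  0.        ,   0.        ,   1.        ]]), 'mount': array([[ 4.22103668e-04, -9.47849825e-01, -3.18717008e-01,
         8.11559904e+01],
       [ 9.99999802e-01,  5.48926833e-04, -3.08099711e-04,
         9.73925365e-01],
       [ 4.66984574e-04, -3.18716815e-01,  9.47849869e-01,
        -1.42826906e+02],
       [ 0.00000000e+00,  0.00000000e+00,  0.00000000e+00,
         1.00000000e+00]])}
```

View pics/scene0.png

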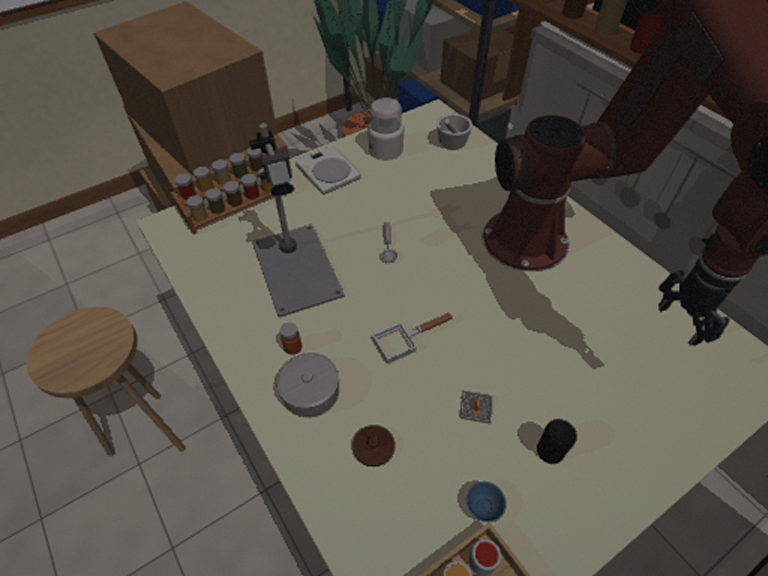

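View pics/top0.png

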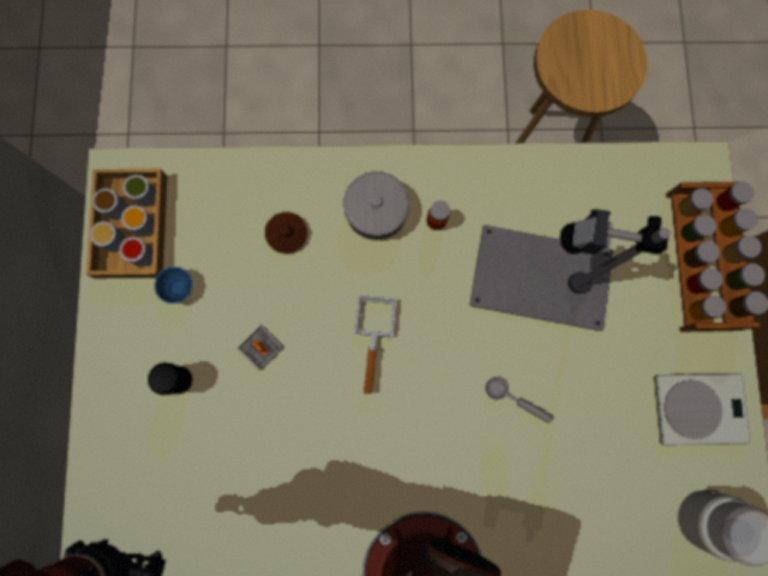

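View pics/wrist0.png

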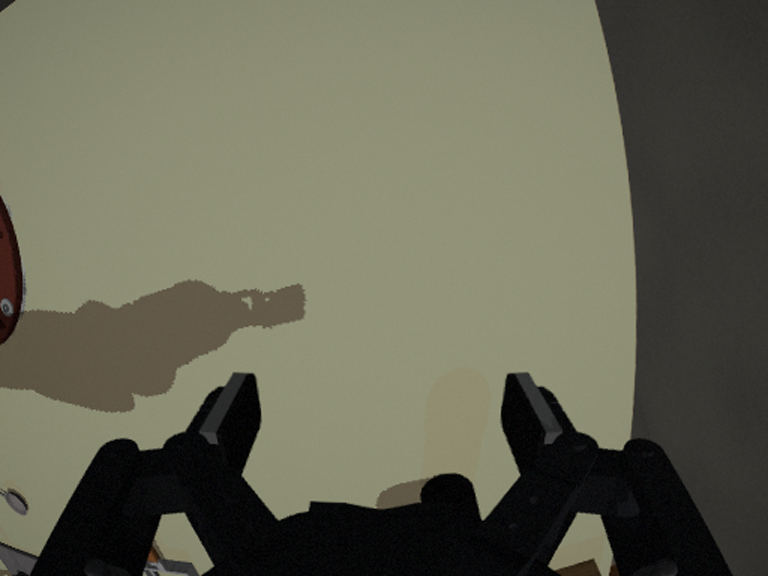

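The scene view shows the stand at about (290,230), the sieve at (393,342) and the mesh at (477,405). In the top view they are at (585,260), (377,316) with the handle running to (370,390), and (262,347). The wrist sees only bare table. Next I'll enlarge the crops.

Run:
```python
from h import *
t=np.load('top0im.npy'); s=np.load('scene0im.npy')
save('t_mesh',t,(150,180,290,285),5.5)
save('s_mesh',s,(235,195,345,290),7)
save('t_cam',t,(305,130,465,230),5)
save('s_cam',s,(150,70,250,215),4)
```

```text
(no output)
```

View pics/t_mesh.png

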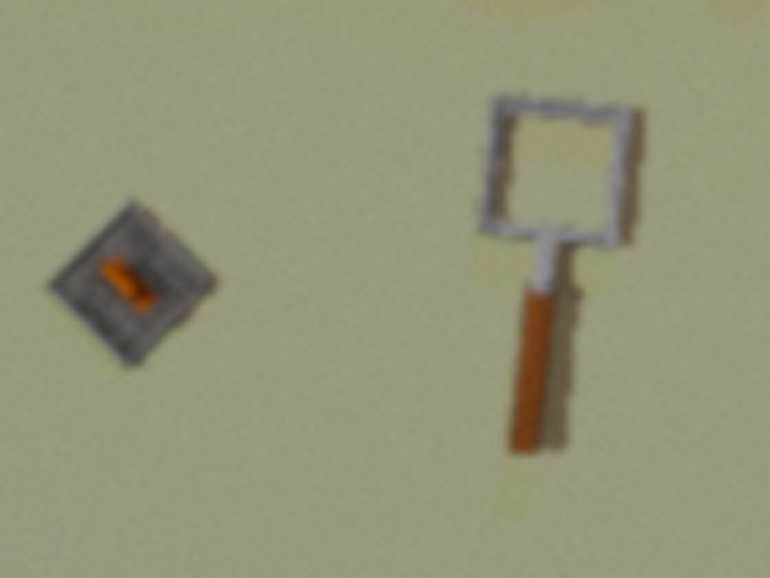

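View pics/s_mesh.png

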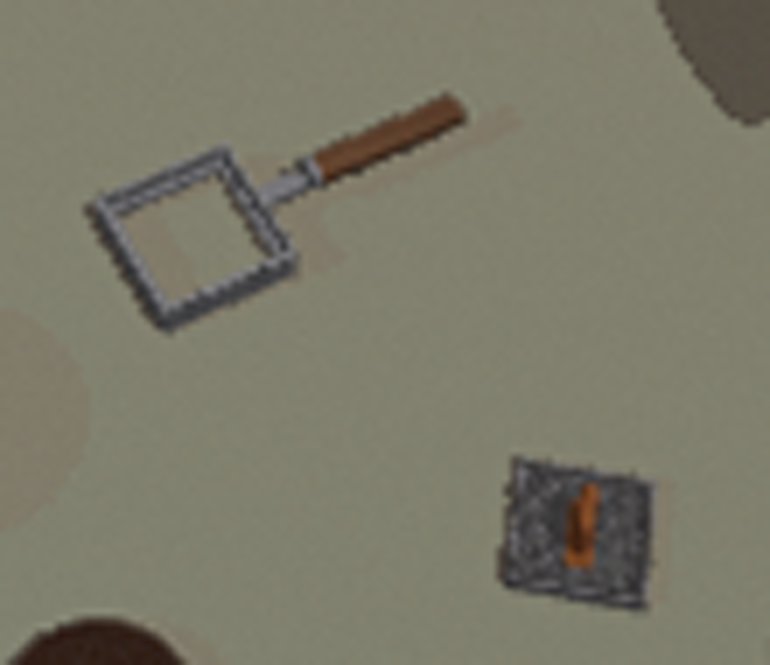

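View pics/t_cam.png

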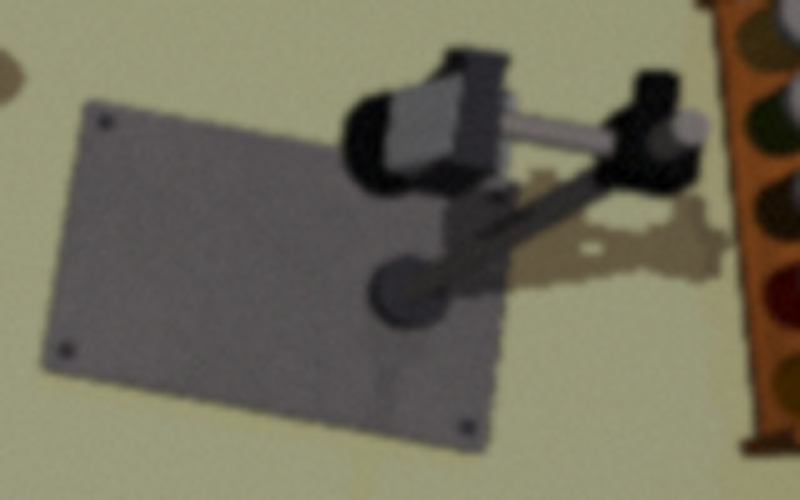

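View pics/s_cam.png

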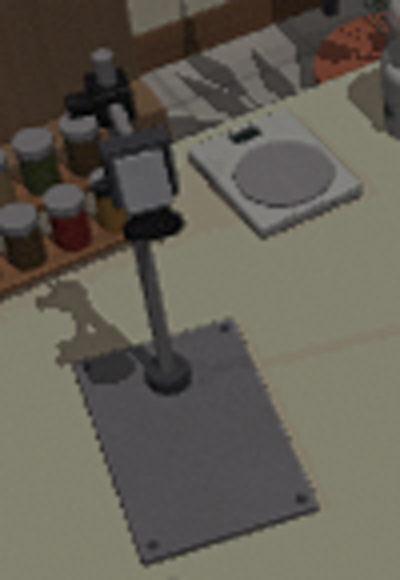

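The enlarged crops show clear corners for the mesh, sieve and board. I'll convert them to world coordinates and compare the two views.

Run:
```python
from h import *
np.set_printoptions(precision=1,suppress=True)
T=lambda u,v:(150+u/5.5-.4,180+v/5.5-.4)
S=lambda u,v:(235+u/7-.4,195+v/7-.4)
C=lambda u,v:(305+u/5-.4,130+v/5-.4)
D=lambda u,v:(150+u/4-.4,70+v/4-.4)
def tri(pt,ps):
    A=[];b=[]
    for n,p in(('top',pt),('scene',ps)):
        K,Rm,t=ext(n);o=-Rm.T@t;w=Rm.T@np.linalg.inv(K)@[*p,1];w/=np.linalg.norm(w)
        P=np.eye(3)-np.outer(w,w);A.append(P);b.append(P@o)
    x=np.linalg.lstsq(np.vstack(A),np.hstack(b),rcond=None)[0]
    return x,np.linalg.norm(np.hstack([A[i]@x-b[i] for i in(0,1)]))
print('mesh corners top z=10'); 
for p in[(132,200),(218,283),(134,368),(48,284)]: print(px2w('top',*T(*p),z=10))
print('scene')
for p in[(517,458),(655,480),(645,608),(500,585)]: print(px2w('scene',*S(*p),z=8))
print('fin ends top z=36'); 
for p in[(108,265),(150,302)]: print(px2w('top',*T(*p),z=36))
for p in[(594,487),(577,562)]: print('s',px2w('scene',*S(*p),z=34))
print('sieve top corners z=24')
for p in[(495,97),(636,107),(619,244),(480,232)]: print(px2w('top',*T(*p),z=24))
print('scene')
for p in[(88,205),(225,150),(297,255),(163,322)]: print(px2w('scene',*S(*p),z=24))
print('handle')
for p in[(540,293),(525,452)]: print(px2w('top',*T(*p),z=33))
for p in[(317,162),(456,103)]: print('s',px2w('scene',*S(*p),z=33))
print('board')
for p in[(90,100),(45,370),(487,450)]: print(px2w('top',*C(*p),z=12))
for p in[(77,366),(232,320),(318,508),(145,560)]: print('s',px2w('scene',*D(*p),z=12))
print('column',px2w('top',*C(410,290),z=20),px2w('scene',*D(168,378),z=20))
```

```text
mesh corners top z=10
[531.1 343.3  10. ]
[480.5 291.5  10. ]
[431.2 340.5  10. ]
[481.7 392.2  10. ]
scene
[480.8 293.5   8. ]
[430.1 343.1   8. ]
[481.1 393.9   8. ]
[533. 344.   8.]
fin ends top z=36
[489.8 351.8  36. ]
[467.8 327.   36. ]
s [470.4 337.   34. ]
s [503.9 363.7  34. ]
sieve top corners z=24
[587.5 125.2  24. ]
[580.   40.9  24. ]
[498.   52.9  24. ]
[506.6 135.   24. ]
scene
[583.9  45.9  24. ]
[500.3  58.2  24. ]
[508.1 136.9  24. ]
[591.9 130.9  24. ]
handle
[469.1 100.   33. ]
[377.4 110.2  33. ]
s [466.7  98.4  33. ]
s [378.2 109.9  33. ]
board
[ 749.3 -158.9   12. ]
[ 564.  -119.9   12. ]
[ 505.4 -410.8   12. ]
s [ 685.1 -442.2   12. ]
s [ 505.2 -407.6   12. ]
s [ 567.3 -116.2   12. ]
s [ 746.  -157.5   12. ]
column [ 612.5 -365.    20. ] [ 611.8 -360.5   20. ]
```

Both views agree to within about 5 mm:

| Thing | Position (mm) | Yaw |
|---|---|---|
| Mesh | about (481, 342) | about 45.6° |
| Sieve | about (544, 90) | about -7° |
| Stand | column at about (612, -362) | about -11.5° |

Next I'll write a move planner and go above the mesh for a wrist view.

```bash
cat >> h.py <<'E'
def Rdown(ang,tilt=None):
    "tool x at world angle ang(deg), pointing down"
    a=np.radians(ang); x=np.array([np.cos(a),np.sin(a),0]); z=np.array([0,0,-1.]); y=np.cross(z,x)
    return np.column_stack([x,y,z])
def plan(p1,R1,n,op,p0=None,R0=None,dec=3,ease=True):
    s=read_state()
    p=np.array(s['position'] if p0 is None else p0,float); Rm=R.from_quat(s['tool_rot']).as_matrix() if R0 is None else R0
    pst=p.copy(); R1=np.array(R1)
    rows=[]
    rv_tot=R.from_matrix(Rm.T@R1).as_rotvec(); Rs=Rm.copy()
    for i in range(1,n+1):
        f=i/n
        if ease: f=(1-np.cos(np.pi*f))/2
        pt=pst+(np.array(p1)-pst)*f; Rt=Rs@R.from_rotvec(rv_tot*f).as_matrix()
        sh=np.round(Rm.T@(pt-p)/300,dec); tr=np.round(R.from_matrix(Rm.T@Rt).as_rotvec()/np.radians(45),dec)
        p=p+Rm@(sh*300); Rm=Rm@R.from_rotvec(tr*np.radians(45)).as_matrix()
        rows.append([*(sh+0.),*(tr+0.),op])
    print('['+',\n'.join('['+','.join('%g'%v for v in r)+']' for r in rows)+']')
    print('max shift mm',max(np.linalg.norm(r[:3])*300 for r in rows),'max turn',max(np.linalg.norm(r[3:6])*45 for r in rows),'end',p.round(1))
def wrist_ray(u,v,s):
    c=calibration('wrist');K=np.array(c['mtx']);M=np.array(c['mount'])
    dx,dy=(u-K[0,2])/K[0,0],(v-K[1,2])/K[1,1]; th=np.hypot(dx,dy)
    r=np.array([np.sin(th)*dx/th,np.sin(th)*dy/th,np.cos(th)])
    Rt=R.from_quat(s['tool_rot']).as_matrix()
    return Rt@M[:3,3]+s['position'], Rt@(M[:3,:3]@r)
def wz(u,v,s,z):
    o,w=wrist_ray(u,v,s); return o+w*(z-o[2])/w[2]
def w2wr(p,s):
    c=calibration('wrist');K=np.array(c['mtx']);M=np.array(c['mount'])
    Rt=R.from_quat(s['tool_rot']).as_matrix(); q=Rt.T@(np.array(p)-s['position']); q=M[:3,:3].T@(q-M[:3,3])
    th=np.arctan2(np.hypot(q[0],q[1]),q[2]); l=np.hypot(q[0],q[1]) or 1
    return K[0,0]*th*q[0]/l+K[0,2],K[1,1]*th*q[1]/l+K[1,2]
E
python3 -c "
from h import *
plan([481,341,150],Rdown(225.7),14,1)"
```

```text
[[-0.016,-0.004,0.003,0,0,-0.016,1],
[-0.049,-0.011,0.01,0,0,-0.049,1],
[-0.076,-0.02,0.016,0,0,-0.077,1],
[-0.101,-0.034,0.022,0,0,-0.104,1],
[-0.116,-0.05,0.025,0,0,-0.123,1],
[-0.124,-0.068,0.029,0,0,-0.138,1],
[-0.122,-0.085,0.03,0,0,-0.145,1],
[-0.112,-0.098,0.03,0,-0.001,-0.145,1],
[-0.094,-0.105,0.028,-0.001,0,-0.138,1],
[-0.074,-0.103,0.026,0,0,-0.124,1],
[-0.054,-0.091,0.021,0,0,-0.103,1],
[-0.034,-0.072,0.016,0,0,-0.078,1],
[-0.018,-0.046,0.01,0,0,-0.048,1],
[-0.006,-0.016,0.004,0,0,-0.016,1]]
max shift mm 45.54470331443603 max turn 6.525155170568742 end [481.  340.9 149.9]
```

Request:
drive_tool(moves=[[[-0.016, -0.004, 0.003, 0, 0, -0.016, 1], [-0.049, -0.011, 0.01, 0, 0, -0.049, 1], [-0.076, -0.02, 0.016, 0, 0, -0.077, 1], [-0.101, -0.034, 0.022, 0, 0, -0.104, 1], [-0.116, -0.05, 0.025, 0, 0, -0.123, 1], [-0.124, -0.068, 0.029, 0, 0, -0.138, 1], [-0.122, -0.085, 0.03, 0, 0, -0.145, 1], [-0.112, -0.098, 0.03, 0, 0, -0.145, 1], [-0.094, -0.105, 0.028, 0, 0, -0.138, 1], [-0.074, -0.103, 0.026, 0, 0, -0.124, 1], [-0.054, -0.091, 0.021, 0, 0, -0.103, 1], [-0.034, -0.072, 0.016, 0, 0, -0.078, 1], [-0.018, -0.046, 0.01, 0, 0, -0.048, 1], [-0.006, -0.016, 0.004, 0, 0, -0.016, 1]]])

```text
time: 1.9
position: [481.7, 340.5, 149.9]
tool_rot: [-0.388, 0.922, -0.0, -0.0]
wrist_force: [0.4, -0.1, -0.1]
opening: 1.001
```

Run:
```python
from h import *
s=read_state(); print(s['time'],s['position'],s['qpos'],R.from_quat(s['tool_rot']).as_matrix().round(4))
im,d=camera('wrist'); save('w1',im,k=1.5); np.save('w1im.npy',im); np.save('w1s.npy',s,allow_pickle=True)
```

```text
1.9 [481.74461356 340.48702691 149.85693807] [ 4.91420471e-01  4.67475398e-01 -1.08377694e-01  9.95499634e-01
 -9.28156133e-05 -3.05497069e-01] [[-6.989e-01 -7.152e-01 -4.000e-04]
 [-7.152e-01  6.989e-01 -3.000e-04]
 [ 6.000e-04  1.000e-04 -1.000e+00]]
```

View pics/w1.png

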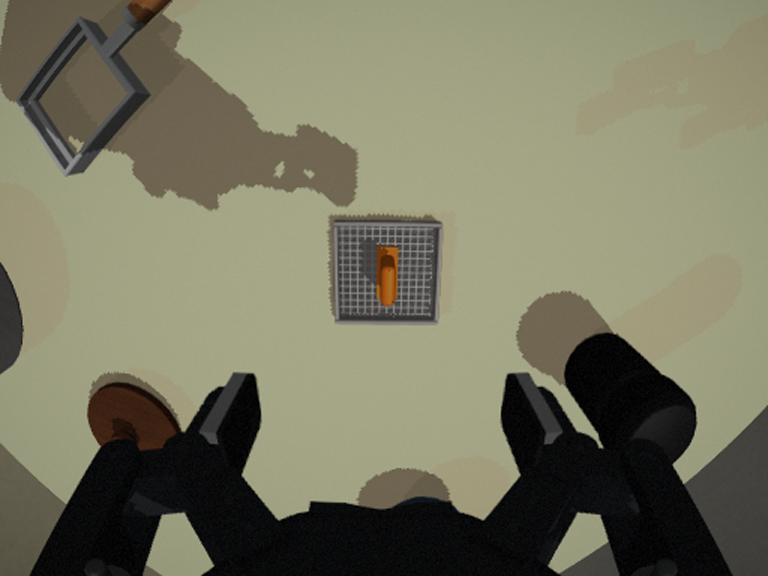

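The wrist view has the mesh at (332..441, 220..322), with the fin running from (387,250) to (388,303). The sieve frame shows at (85,95). I'll enlarge both.

Run:
```python
from h import *
im=np.load('w1im.npy')
save('w1m',im,(210,135,305,225),7)
save('w1s',im,(5,0,125,125),6)
```

```text
(no output)
```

View pics/w1m.png

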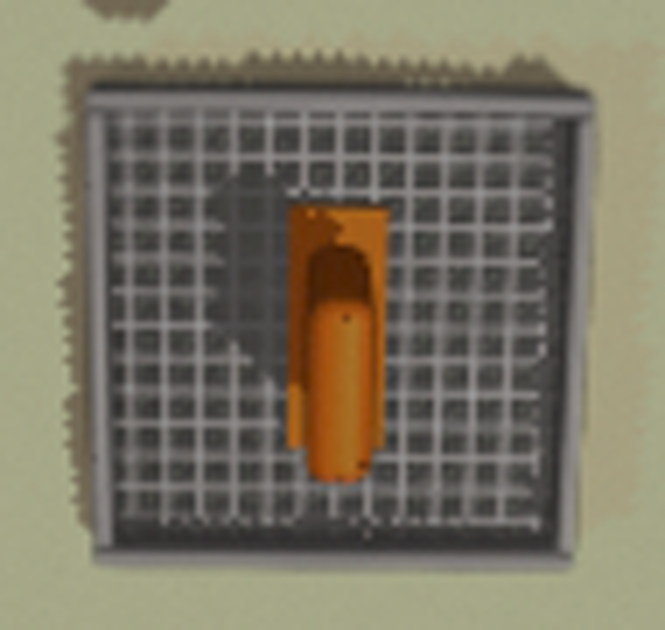

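View pics/w1s.png

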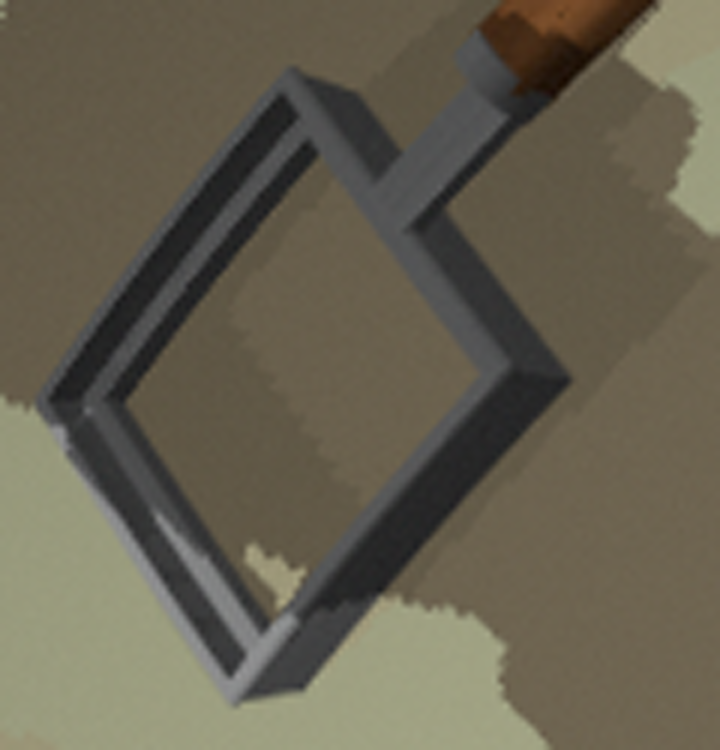

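Run:
```python
from h import *
np.set_printoptions(precision=1,suppress=True)
s=np.load('w1s.npy',allow_pickle=True).item()
M=lambda u,v:(210+u/7-.43,135+v/7-.43)
def report(q):
    q=np.array(q); print(q[:,:2].tolist() and q[:,:2]); print(' c',q.mean(0),'sides',[np.linalg.norm(q[i]-q[i-1]).round(1) for i in range(4)],'ang',[np.degrees(np.arctan2(*(q[i]-q[i-1])[[1,0]])).round(1) for i in range(4)])
report([wz(*M(*p),s,10) for p in[(88,95),(595,95),(572,567),(95,562)]])
for p in[(338,305),(338,482)]: print('fin top',wz(*M(*p),s,36))
for p in[(338,210),(338,445)]: print('fin base',wz(*M(*p),s,4))
Q=lambda u,v:(5+u/6-.42,0+v/6-.42)
report([wz(*Q(*p),s,24) for p in[(290,66),(516,372),(233,704),(38,402)]])
report([wz(*Q(*p),s,24) for p in[(283,92),(487,370),(241,672),(54,400)]])
```

```text
[[481.3 296.3]
 [431.1 345.2]
 [480.8 395.1]
 [530.6 345.3]]
 c [481.  345.5  10. ] sides [np.float64(69.5), np.float64(70.0), np.float64(70.4), np.float64(70.5)] ang [np.float64(-135.2), np.float64(135.8), np.float64(45.2), np.float64(-45.0)]
fin top [472.9 336.6  36. ]
fin top [489.7 354.   36. ]
fin base [469.  333.3   4. ]
fin base [493.6 358.7   4. ]
[[497.7  56.3]
 [507.5 139. ]
 [589.1 128.1]
 [579.1  47.3]]
 c [543.4  92.7  24. ] sides [np.float64(81.9), np.float64(83.3), np.float64(82.4), np.float64(81.4)] ang [np.float64(173.7), np.float64(83.3), np.float64(-7.6), np.float64(-97.1)]
[[502.   58.8]
 [510.8 134.1]
 [583.4 126. ]
 [576.1  51. ]]
 c [543.1  92.5  24. ] sides [np.float64(74.6), np.float64(75.8), np.float64(73.1), np.float64(75.3)] ang [np.float64(174.0), np.float64(83.3), np.float64(-6.3), np.float64(-95.5)]
```

The wrist view puts the mesh centre at (481, 345.4) with yaw 45.2°, and the sieve centre at (543.3, 92.6) with yaw -6.9°. Measured sides are 70.1 and 82.3 mm against 71 and 84 mm stated, so the heights check out. Descending to the fin.

Run:
```python
from h import *
plan([481,345.4,12],Rdown(225.2),10,.5)
```

```text
[[0,0,0.011,0,0,0,0.5],
[-0.001,0.001,0.033,0,0,0.001,0.5],
[-0.001,0.002,0.051,0,0,0.001,0.5],
[-0.001,0.002,0.064,0,0,0.002,0.5],
[-0.002,0.002,0.071,0,0,0.001,0.5],
[-0.001,0.002,0.071,0,0,0.002,0.5],
[-0.002,0.001,0.064,0,0,0.001,0.5],
[-0.001,0.002,0.051,0,-0.001,0.002,0.5],
[-0.001,0.001,0.032,0,0,0,0.5],
[0,0,0.012,0,0,0.001,0.5]]
max shift mm 21.31689470818862 max turn 0.10062305898749055 end [481.1 345.4  11.9]
```

Request:
drive_tool(moves=[[[0, 0, 0.011, 0, 0, 0, 0.5], [-0.001, 0.001, 0.033, 0, 0, 0.001, 0.5], [-0.001, 0.002, 0.051, 0, 0, 0.001, 0.5], [-0.001, 0.002, 0.064, 0, 0, 0.002, 0.5], [-0.002, 0.002, 0.071, 0, 0, 0.001, 0.5], [-0.001, 0.002, 0.071, 0, 0, 0.002, 0.5], [-0.002, 0.001, 0.064, 0, 0, 0.001, 0.5], [-0.001, 0.002, 0.051, 0, 0, 0.002, 0.5], [-0.001, 0.001, 0.032, 0, 0, 0, 0.5], [0, 0, 0.012, 0, 0, 0.001, 0.5]]])

```text
time: 3.2
position: [480.2, 346.1, 11.7]
tool_rot: [-0.384, 0.923, -0.0, -0.0]
wrist_force: [0.4, 0.1, 0.3]
opening: 0.499
```

Run:
```python
from h import *
s=read_state(); print(s['time'],s['position'],s['wrist_force'],s['opening'])
im,d=camera('wrist'); save('w2',im,(100,100,400,384),2.5)
```

```text
3.2 [480.21240839 346.09392389  11.7479032 ] [0.4047406  0.14383391 0.3282446 ] 0.4994981888270824
```

View pics/w2.png

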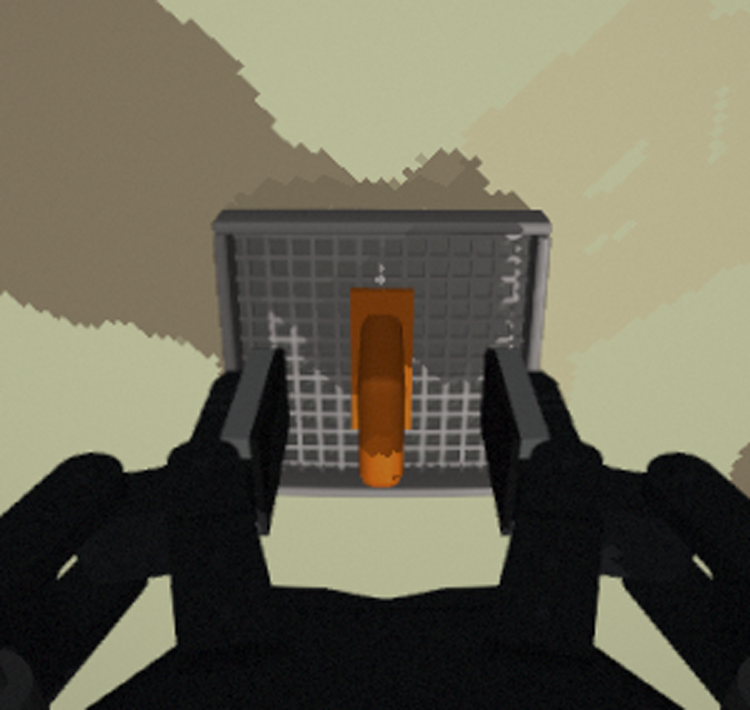

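The fin at (382,400) sits midway between the pads at (262,400) and (505,400). Closing at 40 N, then lifting.

Request:
drive_tool(moves=[[[0, 0, 0, 0, 0, 0, 0.3], [0, 0, 0, 0, 0, 0, 0.15], [0, 0, 0, 0, 0, 0, 0], [0, 0, 0, 0, 0, 0, 0], [0, 0, 0, 0, 0, 0, 0], [0, 0, 0, 0, 0, 0, 0]]], grip_force=40)

```text
time: 4.0
position: [480.9, 346.4, 13.0]
tool_rot: [-0.384, 0.923, 0.0, 0.001]
wrist_force: [-1.1, -0.2, 6.3]
opening: 0.093
```

Run:
```python
from h import *
s=read_state(); print(s['time'],s['position'],s['wrist_force'],s['opening'])
plan([480.2,346.1,115],Rdown(225.2),6,0)
```

```text
4.0 [480.9119419  346.39536385  12.9595858 ] [-1.13255187 -0.17761184  6.29024559] 0.09332122076712174
[[0,0,-0.023,0,0,0,0],
[0.001,0,-0.062,0,0,0,0],
[0,0,-0.085,0,0.001,0,0],
[0.001,0.001,-0.085,0,0,0,0],
[0,0,-0.062,0,0,0,0],
[0,0,-0.023,0,0,0,0]]
max shift mm 25.50352916754856 max turn 0.045 end [480.2 346.2 115. ]
```

Request:
drive_tool(moves=[[[0, 0, -0.023, 0, 0, 0, 0], [0, 0, -0.062, 0, 0, 0, 0], [0, 0, -0.085, 0, 0, 0, 0], [0, 0, -0.085, 0, 0, 0, 0], [0, 0, -0.062, 0, 0, 0, 0], [0, 0, -0.023, 0, 0, 0, 0], [0, 0, 0, 0, 0, 0, 0]]])

```text
time: 4.88
position: [480.5, 346.2, 114.4]
tool_rot: [-0.384, 0.923, 0.0, 0.0]
wrist_force: [-0.1, 0.8, -0.8]
opening: 0.1
```

Run:
```python
from h import *
s=read_state(); print(s['time'],s['position'],s['wrist_force'],s['opening'])
im,d=camera('wrist'); save('w3',im,(100,100,400,384),2.5);np.save('w3im.npy',im); np.save('w3s.npy',s,allow_pickle=True)
```

```text
4.875 [480.48243053 346.1595413  114.3684113 ] [-0.06887312  0.83801429 -0.81439704] 0.0995023380079122
```

View pics/w3.png

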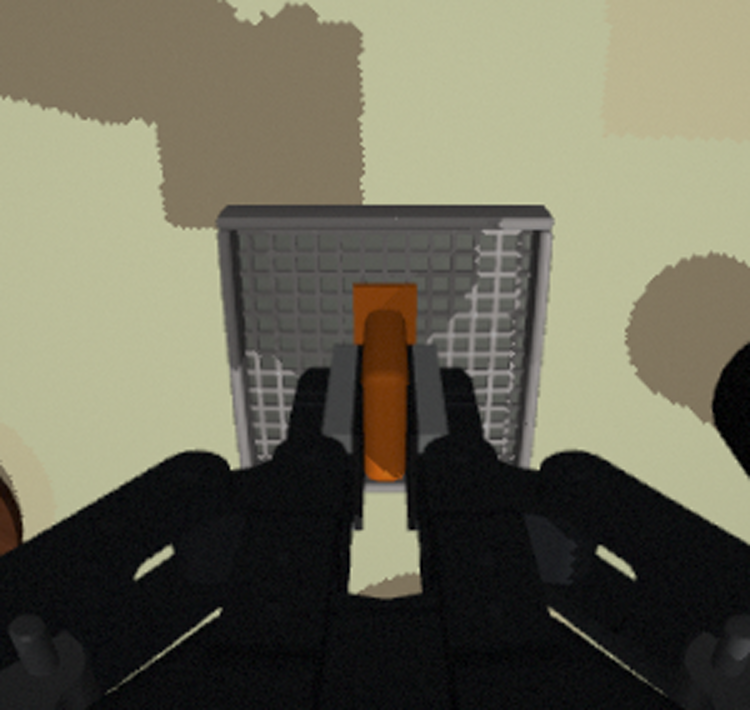

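The mesh is held level. Its rim corners are at about (218,222) and (553,222) in the crop, and the shadow is separate from it. I'll check the mesh pose in the tool frame.

Run:
```python
from h import *
np.set_printoptions(precision=2,suppress=True)
s=np.load('w3s.npy',allow_pickle=True).item(); im=np.load('w3im.npy')
save('w3a',im,(180,175,330,305),5)
Rt=R.from_quat(s['tool_rot']).as_matrix()
# predicted outline for mesh centred at tool (0,0), rim top tool z=+3
k=2.5
vis=cv2.resize(im[100:384,100:400],None,fx=k,fy=k,interpolation=cv2.INTER_CUBIC).copy()
for z in(3,13):
  pts=[]
  for a,b in[(1,1),(1,-1),(-1,-1),(-1,1)]:
    p=Rt@np.array([35.5*a,35.5*b,z])+s['position']; u,v=w2wr(p,s); pts.append([(u-100+.4)*k,(v-100+.4)*k])
  print(z,np.array(pts))
  cv2.polylines(vis,[np.int32(np.round(pts))],True,(255,0,0) if z==3 else (0,255,0),1)
cv2.imwrite('pics/w3b.png',vis[:,:,::-1])
```

```text
3 [[555.94 217.64]
 [216.34 217.52]
 [243.18 490.71]
 [528.46 490.67]]
13 [[546.18 204.23]
 [225.93 204.1 ]
 [249.29 467.37]
 [522.25 467.35]]
```

View pics/w3b.png

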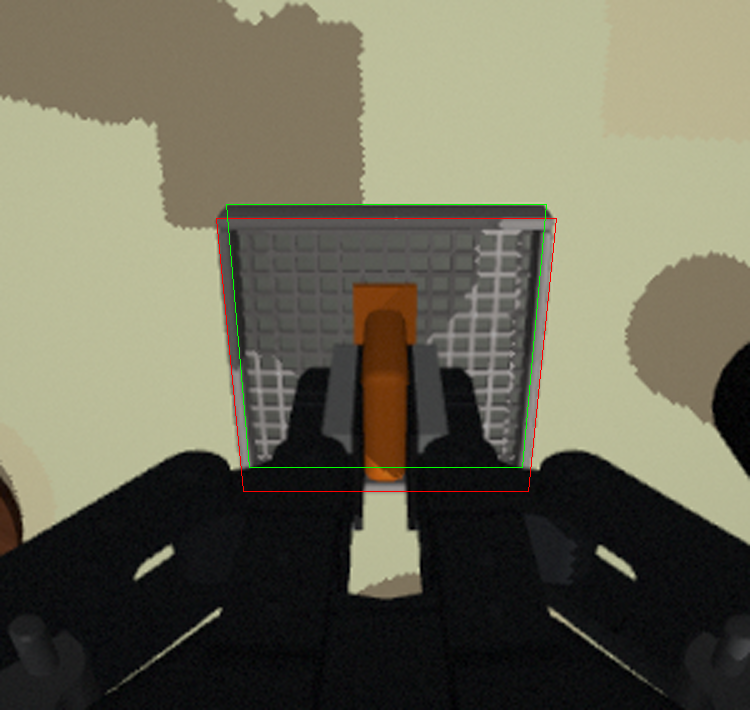

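View pics/w3a.png

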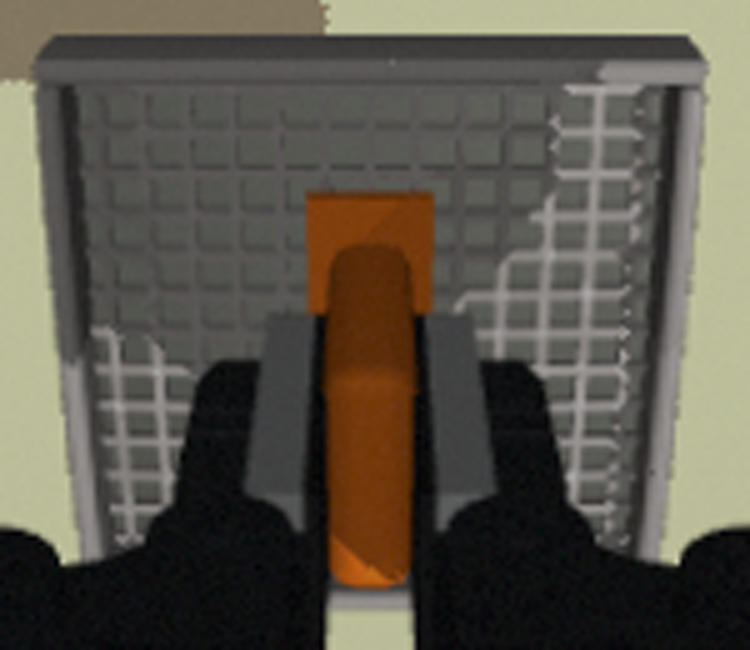

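The predicted outline (red) overlays the rim to about 0.5 mm, so the mesh is centred at the tool origin with its rim top 3 mm below the TCP. Now I'll carry it beside the sieve and take a second, near-vertical look at the frame.

Run:
```python
from h import *
print('dabba',px2w('top',376/1.5,203/1.5,z=76), 'jar',px2w('top',438/1.5,210/1.5,z=85),'lid',px2w('top',287/1.5,232/1.5,z=37))
plan([632.7,81.8,140],Rdown(173.1),13,0)
```

```text
dabba [782.16814204  85.47452316  76.        ] jar [761.55547222 -47.58158086  85.        ] lid [731.11900744 282.97263142  37.        ]
[[0.004,-0.014,-0.001,0,0,0.017,0],
[0.011,-0.042,-0.004,0,0,0.049,0],
[0.014,-0.068,-0.006,0,0,0.08,0],
[0.014,-0.091,-0.008,0,0,0.104,0],
[0.008,-0.108,-0.009,0,0,0.124,0],
[-0.004,-0.119,-0.01,0,0,0.135,0],
[-0.016,-0.122,-0.011,0,0,0.14,0],
[-0.029,-0.115,-0.01,0,-0.001,0.135,0],
[-0.037,-0.102,-0.009,0,0,0.124,0],
[-0.04,-0.083,-0.008,0,0,0.104,0],
[-0.035,-0.06,-0.006,0,0,0.079,0],
[-0.025,-0.036,-0.004,0,0,0.05,0],
[-0.008,-0.012,-0.001,0,0,0.017,0]]
max shift mm 37.06062600658547 max turn 6.300000000000001 end [632.6  81.7 139.9]
```

Request:
drive_tool(moves=[[[0.004, -0.014, -0.001, 0, 0, 0.017, 0], [0.011, -0.042, -0.004, 0, 0, 0.049, 0], [0.014, -0.068, -0.006, 0, 0, 0.08, 0], [0.014, -0.091, -0.008, 0, 0, 0.104, 0], [0.008, -0.108, -0.009, 0, 0, 0.124, 0], [-0.004, -0.119, -0.01, 0, 0, 0.135, 0], [-0.016, -0.122, -0.011, 0, 0, 0.14, 0], [-0.029, -0.115, -0.01, 0, 0, 0.135, 0], [-0.037, -0.102, -0.009, 0, 0, 0.124, 0], [-0.04, -0.083, -0.008, 0, 0, 0.104, 0], [-0.035, -0.06, -0.006, 0, 0, 0.079, 0], [-0.025, -0.036, -0.004, 0, 0, 0.05, 0], [-0.008, -0.012, -0.001, 0, 0, 0.017, 0], [0, 0, 0, 0, 0, 0, 0], [0, 0, 0, 0, 0, 0, 0]]])

```text
time: 6.8
position: [632.5, 82.7, 140.3]
tool_rot: [0.06, 0.998, 0.0, -0.0]
wrist_force: [-0.1, 0.9, -0.6]
opening: 0.098
```

Run:
```python
from h import *
s=read_state(); print(s['time'],s['position'],s['qpos'],s['wrist_force'],s['opening'])
im,d=camera('wrist'); save('w4',im,(80,0,430,262),2.25);np.save('w4im.npy',im); np.save('w4s.npy',s,allow_pickle=True)
```

```text
6.8 [632.48477363  82.66242131 140.34008356] [1.53379673e-02 5.62429022e-01 2.64487100e-02 1.03518726e+00
 1.60641235e-04 1.34806341e-01] [-0.14284181  0.90398382 -0.56122449] 0.0978032978488291
```

View pics/w4.png

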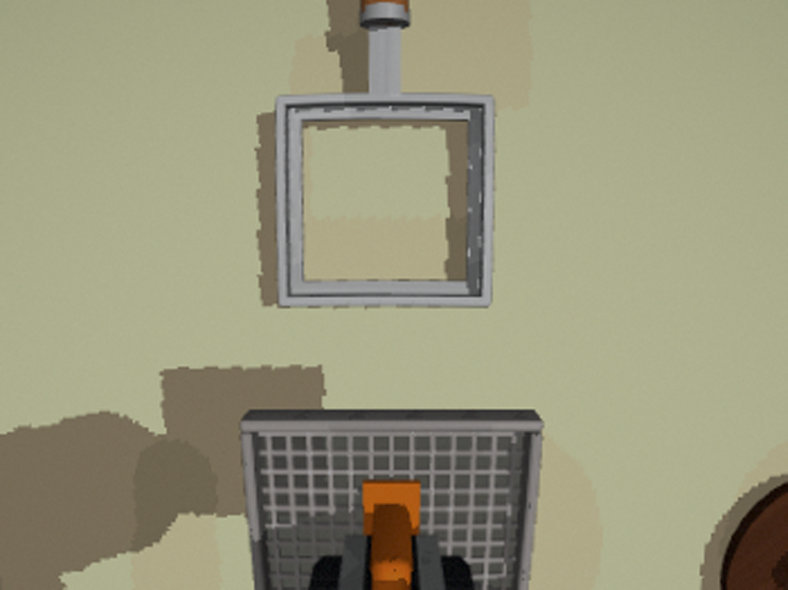

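The sieve is now nearly below the camera, with the frame at (277..493, 95..306) in the crop and the held mesh below it. I'll enlarge it for corners.

Run:
```python
from h import *
im=np.load('w4im.npy'); save('w4a',im,(195,30,310,145),5.2)
```

```text
(no output)
```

View pics/w4a.png

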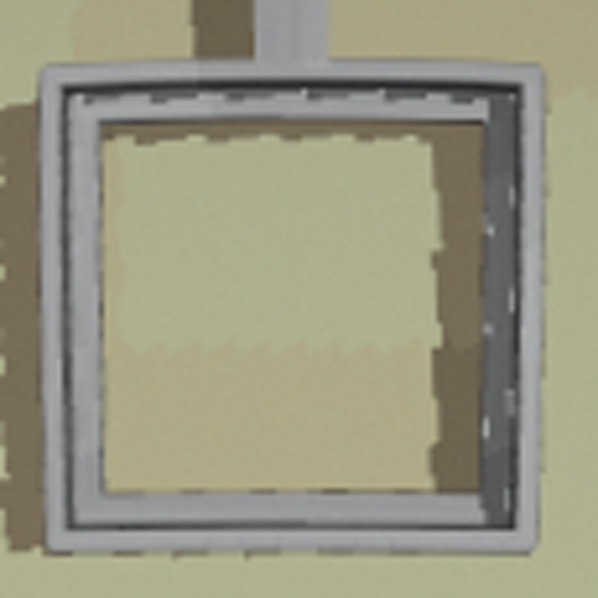

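Run:
```python
from h import *
np.set_printoptions(precision=1,suppress=True)
s=np.load('w4s.npy',allow_pickle=True).item(); im=np.load('w4im.npy')
Q=lambda u,v:(195+u/5.2-.4,30+v/5.2-.4)
def report(q):
    q=np.array(q); print(q[:,:2]); print(' c',q.mean(0),'sides',[np.linalg.norm(q[i]-q[i-1]).round(1) for i in range(4)],'ang',[np.degrees(np.arctan2(*(q[i]-q[i-1])[[1,0]])).round(2) for i in range(4)])
report([wz(*Q(*p),s,24) for p in[(40,65),(544,66),(538,553),(45,550)]])
report([wz(*Q(*p),s,24) for p in[(63,86),(521,84),(515,530),(67,527)]])
# overlay model
c=np.array([543.5,92.5]);
def ov(c,yaw,name):
    k=5.2; vis=cv2.resize(im[30:145,195:310],None,fx=k,fy=k,interpolation=cv2.INTER_CUBIC).copy()
    a=np.radians(yaw);X=np.array([np.cos(a),np.sin(a)]);Y=np.array([-X[1],X[0]])
    for h,z,col in((42,24,(255,0,0)),(38,24,(0,255,0)),(33,14,(0,0,255))):
        pts=[]
        for i,j in((1,1),(1,-1),(-1,-1),(-1,1)):
            for t in [0]:
                p=c+X*h*i+Y*h*j; u,v=w2wr([*p,z],s); pts.append([(u-195+.4)*k,(v-30+.4)*k])
        cv2.polylines(vis,[np.int32(np.round(pts))],True,col,1)
    cv2.imwrite('pics/'+name+'.png',vis[:,:,::-1])
import sys
q=np.array([wz(*Q(*p),s,24) for p in[(63,86),(521,84),(515,530),(67,527)]]+[wz(*Q(*p),s,24) for p in[(40,65),(544,66),(538,553),(45,550)]])
ov(q.mean(0)[:2],-7.0,'w4ov')
```

```text
[[497.5  55.4]
 [507.8 137.7]
 [590.3 128. ]
 [579.8  45.1]]
 c [543.9  91.6  24. ] sides [np.float64(82.9), np.float64(83.0), np.float64(83.0), np.float64(83.5)] ang [np.float64(172.9), np.float64(82.87), np.float64(-6.75), np.float64(-97.25)]
[[501.9  58.8]
 [510.7 133.5]
 [586.  124.4]
 [576.4  49.5]]
 c [543.7  91.6  24. ] sides [np.float64(75.1), np.float64(75.3), np.float64(75.8), np.float64(75.6)] ang [np.float64(172.91), np.float64(83.26), np.float64(-6.89), np.float64(-97.29)]
```

View pics/w4ov.png

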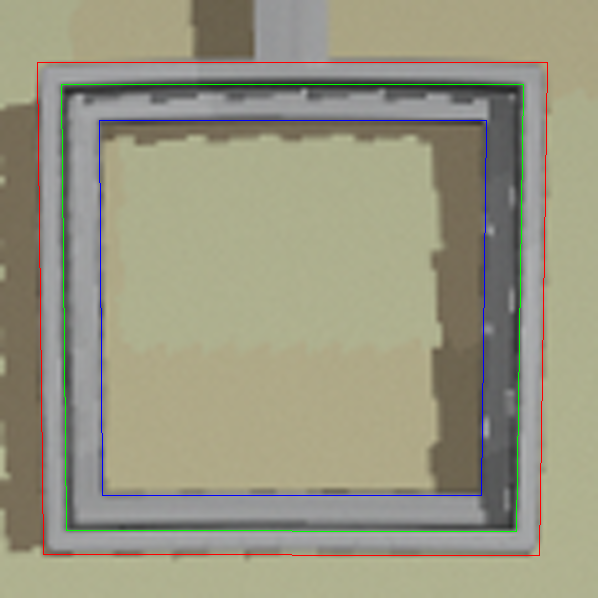

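The overlay fits: sieve centre (543.8, 91.6), yaw -7.0°. Moving above it.

Run:
```python
from h import *
plan([543.8,91.6,46],Rdown(173),11,0)
```

```text
[[0.006,0,0.006,0,0,0,0],
[0.018,0,0.019,0,0,0,0],
[0.027,-0.001,0.029,0,0,0.001,0],
[0.036,-0.001,0.038,0,0,0,0],
[0.04,0,0.043,0,0,0,0],
[0.043,-0.001,0.045,0,0,0.001,0],
[0.04,-0.001,0.043,0,0,0,0],
[0.036,-0.001,0.037,0,0,0.001,0],
[0.028,0,0.03,0,0,0,0],
[0.017,-0.001,0.018,0,0,0,0],
[0.006,0,0.007,0,0,0,0]]
max shift mm 18.674849396983095 max turn 0.045 end [543.8  91.6  45.9]
```

Request:
drive_tool(moves=[[[0.006, 0, 0.006, 0, 0, 0, 0], [0.018, 0, 0.019, 0, 0, 0, 0], [0.027, -0.001, 0.029, 0, 0, 0.001, 0], [0.036, -0.001, 0.038, 0, 0, 0, 0], [0.04, 0, 0.043, 0, 0, 0, 0], [0.043, -0.001, 0.045, 0, 0, 0.001, 0], [0.04, -0.001, 0.043, 0, 0, 0, 0], [0.036, -0.001, 0.037, 0, 0, 0.001, 0], [0.028, 0, 0.03, 0, 0, 0, 0], [0.017, -0.001, 0.018, 0, 0, 0, 0], [0.006, 0, 0.007, 0, 0, 0, 0], [0, 0, 0, 0, 0, 0, 0], [0, 0, 0, 0, 0, 0, 0]]])

```text
time: 8.48
position: [544.8, 90.9, 46.2]
tool_rot: [0.062, 0.998, 0.0, 0.0]
wrist_force: [0.3, 0.5, -1.2]
opening: 0.096
```

Run:
```python
from h import *
s=read_state(); print(s['time'],s['position'],s['wrist_force'],s['opening'])
print(R.from_matrix(R.from_quat(s['tool_rot']).as_matrix().T@Rdown(173)).as_rotvec())
im,d=camera('wrist'); save('w5',im,(130,110,380,310),3);np.save('w5im.npy',im); np.save('w5s.npy',s,allow_pickle=True)
plan([543.8,91.6,27],Rdown(173),6,0)
```

```text
8.475 [544.82059856  90.93964909  46.20698365] [ 0.31356102  0.46274917 -1.22482368] 0.09632470586450233
[ 0.0001097   0.00082977 -0.00102776]
[[0,0,0.004,0,0,0,0],
[0.001,0,0.012,0,0,0,0],
[0.001,0.001,0.016,0,0,-0.001,0],
[0.001,0,0.016,0,0.001,0,0],
[0,0.001,0.012,0,0,0,0],
[0.001,0,0.004,0,0,0,0]]
max shift mm 4.818713521262704 max turn 0.045 end [543.7  91.7  27. ]
```

View pics/w5.png

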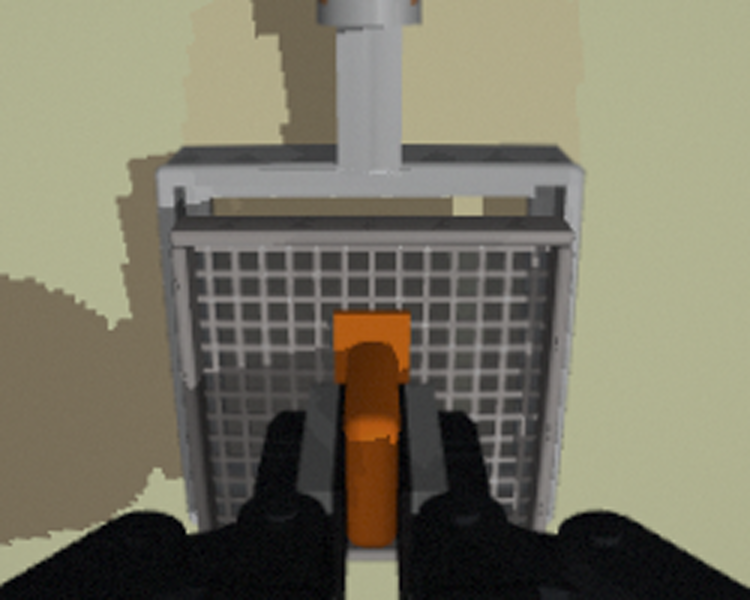

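The mesh sits over the pocket, centre column about 373 against 370 for the frame. I'll overlay both models to check the sideways offset.

Run:
```python
from h import *
np.set_printoptions(precision=2,suppress=True)
s=np.load('w5s.npy',allow_pickle=True).item(); im=np.load('w5im.npy')
print(calibration('wrist')['mount'], calibration('wrist')['mtx'][0,2])
k=3; vis=cv2.resize(im[110:310,130:380],None,fx=k,fy=k,interpolation=cv2.INTER_CUBIC).copy()
P=lambda p:[(w2wr(p,s)[0]-130+.4)*k,(w2wr(p,s)[1]-110+.4)*k]
a=np.radians(-7);X=np.array([np.cos(a),np.sin(a)]);Y=np.array([-X[1],X[0]]);c=np.array([543.8,91.6])
for h,z,col in((42,24,(255,0,0)),(38,24,(0,255,0))):
    q=[P([*(c+X*h*i+Y*h*j),z]) for i,j in((1,1),(1,-1),(-1,-1),(-1,1))]; print(np.array(q))
    cv2.polylines(vis,[np.int32(np.round(q))],True,col,1)
Rt=R.from_quat(s['tool_rot']).as_matrix()
q=[P(Rt@[35.5*i,35.5*j,3]+s['position']) for i,j in((1,1),(1,-1),(-1,-1),(-1,1))]; print(np.array(q))
cv2.polylines(vis,[np.int32(np.round(q))],True,(0,0,255),1)
cv2.imwrite('pics/w5ov.png',vis[:,:,::-1])
```

```text
[[   0.     -0.95   -0.32   81.06]
 [   1.      0.     -0.      0.86]
 [   0.     -0.32    0.95 -142.82]
 [   0.      0.      0.      1.  ]] 253.52452420977932
[[553.59 525.67]
 [187.64 525.68]
 [152.92 165.49]
 [587.4  165.21]]
[[538.15 512.31]
 [203.01 512.33]
 [174.1  185.24]
 [566.22 185.  ]]
[[570.87 232.51]
 [163.56 232.33]
 [196.71 559.43]
 [538.8  559.97]]
```

View pics/w5ov.png

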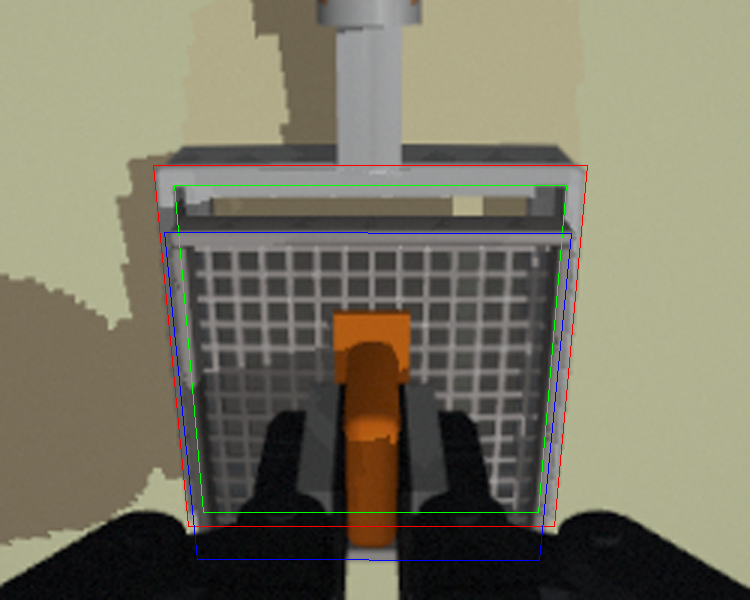

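The mount reading seems to differ between calls, so I'll check that.

```bash
python3 - <<'E'
from h import *
np.set_printoptions(precision=3,suppress=True)
m=np.array([calibration('wrist')['mount'][:3,3] for _ in range(6)]);print(m)
print(np.array([calibration('top')['tvec'].ravel() for _ in range(3)]))
E
for i in 1 2 3; do python3 -c "
from workcell import *
print(calibration('wrist')['mount'][:3,3],calibration('top')['tvec'].ravel())"; done
```

```text
[[  81.06     0.865 -142.825]
 [  81.06     0.865 -142.825]
 [  81.06     0.865 -142.825]
 [  81.06     0.865 -142.825]
 [  81.06     0.865 -142.825]
 [  81.06     0.865 -142.825]]
[[  79.452  590.318 1267.81 ]
 [  79.452  590.318 1267.81 ]
 [  79.452  590.318 1267.81 ]]
[  81.06045049    0.86474882 -142.82490291] [  79.45187563  590.3179289  1267.81010823]
[  81.06045049    0.86474882 -142.82490291] [  79.45187563  590.3179289  1267.81010823]
[  81.06045049    0.86474882 -142.82490291] [  79.45187563  590.3179289  1267.81010823]
```

The mount shifts slightly with the pose, so I'll trust the relative measurement within this one picture and enlarge it.

Run:
```python
from h import *
im=np.load('w5im.npy'); save('w5l',im,(175,150,255,235),7); save('w5r',im,(250,150,330,235),7)
```

```text
(no output)
```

View pics/w5l.png

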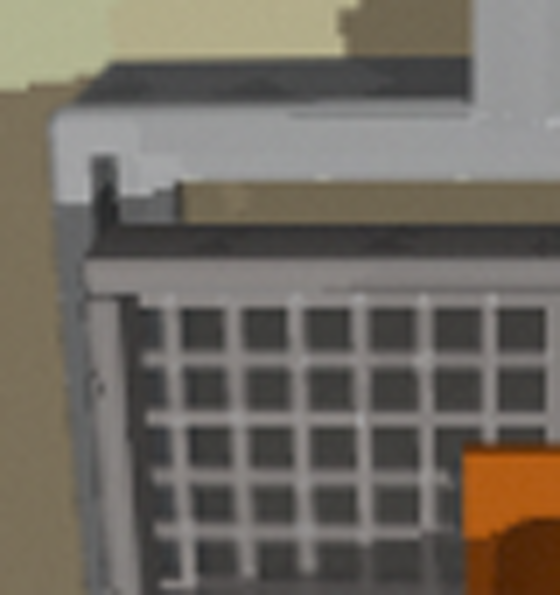

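View pics/w5r.png

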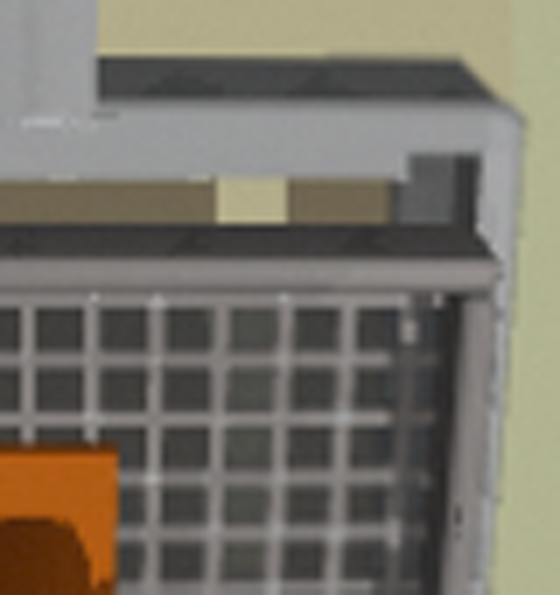

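Run:
```python
from h import *
np.set_printoptions(precision=2,suppress=True)
s=np.load('w5s.npy',allow_pickle=True).item()
Rt=R.from_quat(s['tool_rot']).as_matrix()
def tl(u,v,side,tz):
    px=((175 if side=='l' else 250)+u/7-.43,150+v/7-.43)
    o,w=wrist_ray(*px,s); o=Rt.T@(o-s['position']);w=Rt.T@w; return o+w*(tz-o[2])/w[2]
print('mesh L',tl(85,258,'l',3),'R',tl(499,259,'r',3))
f=s['position'][2]-24
print('frame outer L',tl(50,128,'l',f),'R',tl(524,125,'r',f)); print('frame inner L',tl(93,157,'l',f),'R',tl(480,155,'r',f)); print('top edge',tl(300,103,'l',f),tl(300,101,'r',f))
```

```text
mesh L [ 35.83 -34.07   3.  ] R [35.79 36.    3.  ]
frame outer L [ 41.2  -40.96  22.21] R [41.49 42.01 22.21]
frame inner L [ 38.67 -37.41  22.21] R [38.88 38.39 22.21]
top edge [ 43.09 -19.82  22.21] [43.3  23.05 22.21]
```

Relative to the pocket the mesh is about 0.6 mm short in tool x and 0.45 mm over in tool y. I'll correct that on the way down; the clearance is ±2.5 mm.

Request:
drive_tool(moves=[[[0.001, -0.001, 0.004, 0, 0, 0, 0], [0.001, 0, 0.012, 0, 0, 0, 0], [0, 0, 0.016, 0, 0, 0, 0], [0, 0, 0.016, 0, 0, 0, 0], [0, 0, 0.01, 0, 0, 0, 0], [0, 0, 0.004, 0, 0, 0, 0], [0, 0, 0, 0, 0, 0, 0]]])

```text
time: 9.4
position: [543.6, 90.7, 27.3]
tool_rot: [0.062, 0.998, -0.0, -0.0]
wrist_force: [-0.6, -0.3, -0.5]
opening: 0.088
```

Run:
```python
from h import *
s=read_state(); print(s['time'],s['position'],s['wrist_force'],s['opening'])
im,d=camera('wrist'); save('w6',im,(130,110,380,310),3)
```

```text
9.4 [543.58489685  90.73676801  27.27316715] [-0.64232351 -0.27822444 -0.48582095] 0.0883405863126971
```

View pics/w6.png

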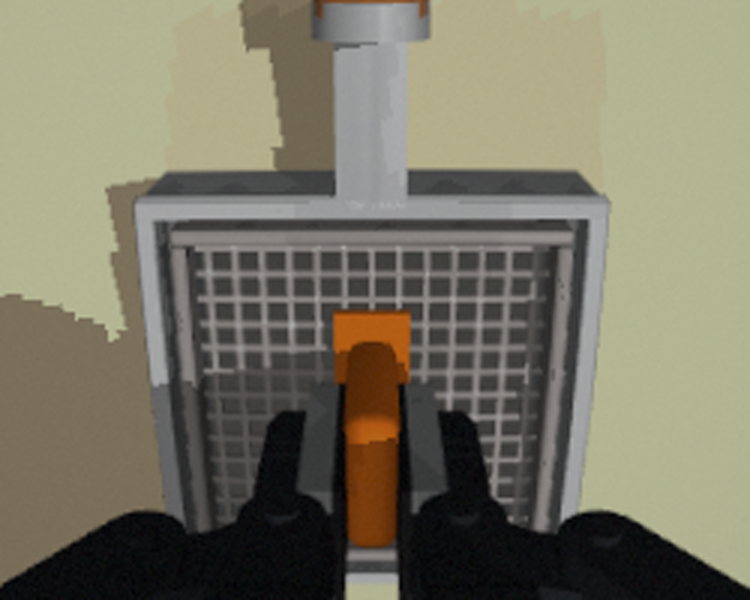

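The mesh rim is inside the pocket with an even gap on both sides (columns 155–172 and 573–590), and no force shows. Releasing slowly, then rising.

Request:
drive_tool(moves=[[[0, 0, 0.001, 0, 0, 0, 0.14], [0, 0, 0, 0, 0, 0, 0.2], [0, 0, 0, 0, 0, 0, 0.3], [0, 0, 0, 0, 0, 0, 0.4], [0, 0, 0, 0, 0, 0, 0.4], [0, 0, -0.02, 0, 0, 0, 0.4], [0, 0, -0.06, 0, 0, 0, 0.4], [0, 0, -0.1, 0, 0, 0, 0.4], [0, 0, -0.1, 0, 0, 0, 0.4], [0, 0, -0.05, 0, 0, 0, 0.5], [0, 0, -0.02, 0, 0, 0, 0.5]]])

```text
time: 10.82
position: [543.9, 90.8, 132.7]
tool_rot: [0.062, 0.998, 0.0, 0.001]
wrist_force: [-0.7, -0.2, 0.8]
opening: 0.5
```

Run:
```python
from h import *
s=read_state(); print(s['time'],s['position'],s['wrist_force'],s['opening'])
im,d=camera('wrist'); save('w7',im,k=1.5); save('w7a',im,(170,100,330,230),4.5);np.save('w7im.npy',im); np.save('w7s.npy',s,allow_pickle=True)
```

```text
10.825 [543.92352708  90.75484832 132.6833343 ] [-0.7427266  -0.17876972  0.80133063] 0.5001877057313181
```

View pics/w7.png

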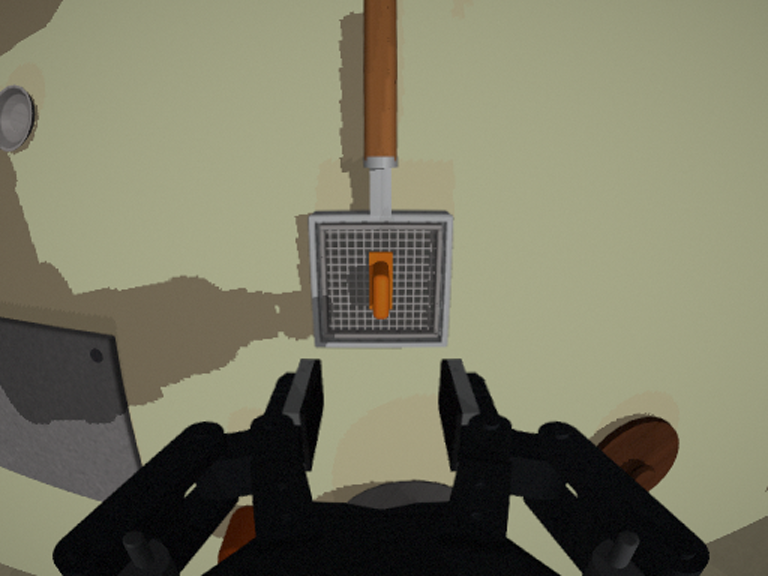

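View pics/w7a.png

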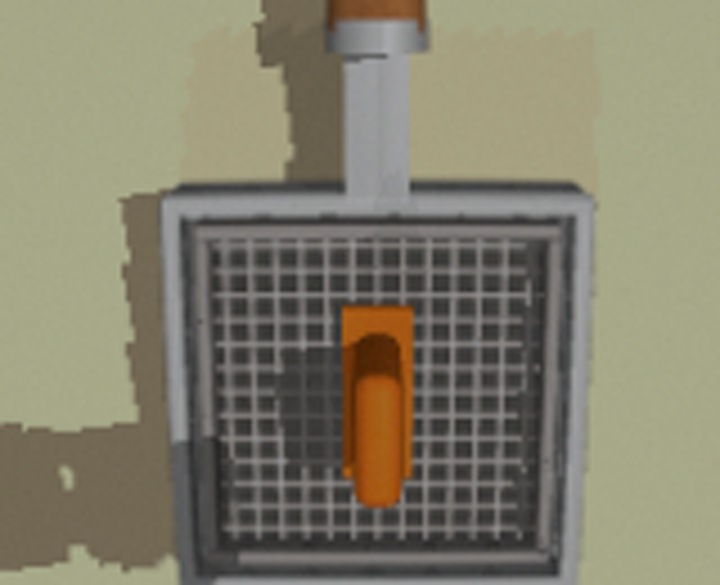

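The mesh is seated with an even gap all round and the fingers are clear of it. Next is the inspection camera's tilt, which I'll get from a plane fit on its grey back face in the depth pictures.

Run:
```python
from h import *
np.set_printoptions(precision=1,suppress=True,linewidth=200)
D=np.load('top0.npy'); im=np.load('top0im.npy')
def cloud(n,D,u0,v0,u1,v1):
    K,Rm,t=ext(n); v,u=np.mgrid[v0:v1,u0:u1]; d=D[v0:v1,u0:u1]
    r=np.stack([(u-K[0,2])/K[0,0]*d,(v-K[1,2])/K[1,1]*d,d],-1)
    return (r-t)@Rm
P=cloud('top',D,370,138,415,170)
print('top z'); print(P[::2,::2,2].astype(int))
D2=np.load('scene0.npy')
P2=cloud('scene',D2,165,98,200,132)
print('scene z'); print(P2[::2,::2,2].astype(int))
```

```text
top z
[[   0    4    2    0   -5    3    1    7    1    1   -4   -5   -2   -2   -3    4    0   -1    0    0   -3   -1   -5]
 [  -5    2   -3   -2    3    1    0    0    1   -1    0   -2  362  396  401  405  401    0    2    3    0   -3    2]
 [   5   -4   -2   -2    3    1    2   -4    3    1    2   -7  390  394  401  402  399  400  404   -1   -2    4    4]
 [   0    5    1   -2   -2    5   -1    3    2   -4    1  374  377  385  404  401  403  404    1   -2    3    0   -1]
 [   4   -3   -4   -4    2   -5    4   -2   -2   -1  368  377  382  386  405  400  403  405    1    6   -3    0    7]
 [   1   -3    1    0    0    0  331  355  356  365  370  377  387  388  405  404  404  403  375    0    0    0    6]
 [  -1    1    7  327  333  333  332  352  359  365  372  379  385  399  402  401  403  402  377    2    5    2    5]
 [   0    0  327  335  336  332  339  355  359  366  375  380  386  400  402  403  403  400  390   -3   -2    0    2]
 [   1    0  330  333  332  338  344  354  361  369  373  377  387  403  405  401  403  388  393  392  390  391  389]
 [   2    3  335  336  332  340 
[... 1684 characters left out ...]
75  368  365  367  367  362  355    1    2    8]
 [  90   91   94    4   72  361  361  362  364  365  363  361  360  357    0    3   -1    0]
 [  96   90   94    3    4   71   77  350  359  356  353  353  350  351  348    2    0    2]
 [  94   87   82   74    1   58   61  341  348  352  347  344  341  338    3    5    1    2]
 [  74   76   71   62   26   43   52   51   45  332  337  338  335  334  332  332    3   -1]
 [  61   63   63   58   23   32   36   34  323  331  332  335  335  336  333  327    0    3]
 [  54   49   47   51   28   24   22   26  324  328  334  332  332  331  326    2    2    6]
 [  38   44   39   36   31   24   27   24   15  322  323  324   -1    7    0    0    4    2]]
```

Run:
```python
from h import *
np.set_printoptions(precision=3,suppress=True,linewidth=200)
def cloud(n,D,u0,v0,u1,v1):
    K,Rm,t=ext(n); v,u=np.mgrid[v0:v1,u0:u1]; d=D[v0:v1,u0:u1]
    r=np.stack([(u-K[0,2])/K[0,0]*d,(v-K[1,2])/K[1,1]*d,d],-1)
    return (r-t)@Rm
# stand pose from board corners (local -> world), top & scene
C=lambda u,v:(305+u/5-.4,130+v/5-.4); Dd=lambda u,v:(150+u/4-.4,70+v/4-.4)
L=[];W=[]
for l,p in(((95,230),(90,100)),((-95,230),(45,370)),((-95,-70),(487,450))): L.append(l);W.append(px2w('top',*C(*p),z=12)[:2])
for l,p in(((95,-70),(77,366)),((-95,-70),(232,320)),((-95,230),(318,508)),((95,230),(145,560))): L.append(l);W.append(px2w('scene',*Dd(*p),z=12)[:2])
L=np.array(L,float);W=np.array(W)
lc,wc=L.mean(0),W.mean(0);H=(L-lc).T@(W-wc);yaw=np.arctan2(H[0,1]-H[1,0],H[0,0]+H[1,1])
Rz=np.array([[np.cos(yaw),-np.sin(yaw)],[np.sin(yaw),np.cos(yaw)]]);t=wc-Rz@lc
print('yaw',np.degrees(yaw),'origin',t,'res',(W-(L@Rz.T+t)).round(1).tolist())
np.save('stand.npy',[yaw,*t])
def loc(P): 
    q=P.copy(); q[...,:2]=(P[...,:2]-t)@Rz; return q
A=loc(cloud('top',np.load('top0.npy'),370,138,415,170)).reshape(-1,3)
B=loc(cloud('scene',np.load('scene0.npy'),165,98,200,132)).reshape(-1,3)
for nm,P in(('top',A),('scene',B)):
    m=(P[:,2]>345)&(P[:,2]<394)&(abs(P[:,0])<19)&(P[:,1]>60)&(P[:,1]<150)
    q=P[m]
    rng=np.random.default_rng(0);best=None
    for _ in range(500):
        s3=q[rng.choice(len(q),3,False)];n=np.cross(s3[1]-s3[0],s3[2]-s3[0]);n/=np.linalg.norm(n)+1e-9
        i=abs((q-s3[0])@n)<3
        if best is None or i.sum()>best.sum(): best=i
    q2=q[best];c=q2.mean(0);n=np.linalg.svd(q2-c)[2][2];n*=np.sign(n[1])
    print(nm,'side face',len(q),best.sum(),'c',c,'n',n,'theta',np.degrees(np.arctan2(n[2],n[1])), 'std',((q2-c)@n).std())
    ext_=q2
    m=(P[:,2]>318)&(P[:,2]<345); q=P[m]; print('  ring',len(q),q.mean(0),q.min(0),q.max(0))
```

```text
yaw -11.847018181195494 origin [ 609.901 -361.075] res [[-0.8, -3.4], [-0.2, -3.5], [2.8, -0.7], [-3.4, 6.8], [2.6, 2.5], [3.1, 0.3], [-4.1, -2.0]]
top side face 249 187 c [  0.279 107.345 370.34 ] n [0.007 0.905 0.425] theta 25.169865476205214 std 1.1696541251188937
  ring 184 [ -6.781 120.166 331.831] [-29.74   86.335 319.449] [ 25.051 135.005 344.716]
scene side face 170 123 c [ -1.305 105.117 369.302] n [0.029 0.896 0.444] theta 26.377162425814223 std 1.5787947595016043
  ring 109 [  2.054 118.786 333.348] [-27.705  88.352 321.879] [ 27.127 133.696 344.96 ]
```

The plane fits give a tilt of 25.2° (top) and 26.4° (scene), so I'll use 25.7°. The side face lies 20 mm from the axis, as it should. The focus comes out near (645, -193, 188.6). Now to the handle, with the tool leaned 20° toward the handle's end to keep the gripper clear of the camera.

```bash
cat >> h.py <<'E'
def tool_from_sieve(Rs,al):
    sx,sy,sz=Rs.T; a=np.radians(al); z=-np.cos(a)*sz+np.sin(a)*sx
    return np.column_stack([np.cross(sy,z),sy,z])
E
python3 - <<'E'
from h import *
Rs=R.from_euler('z',-7,degrees=True).as_matrix(); Rt=tool_from_sieve(Rs,20)
G=np.array([543.8,91.6,27])-105*Rs[:,0]*[1,1,0]; G[2]=27; tcp=G+19*Rt[:,2]; print(G,tcp)
plan(tcp-100*Rt[:,2],Rt,10,.5)
print('then'); plan(tcp,Rt,8,.5,p0=tcp-100*Rt[:,2],R0=Rt)
E
```

```text
[439.58265408 104.39628106  27.        ] [446.03259884 103.60432742   9.14584021]
[[0.011,0,0.002,0,-0.011,0,0.5],
[0.031,0,0.007,0,-0.031,0,0.5],
[0.05,0,0.009,0,-0.049,0,0.5],
[0.062,0.001,0.01,0,-0.062,0,0.5],
[0.07,0,0.006,0,-0.069,-0.001,0.5],
[0.07,0.001,0.004,0,-0.068,0,0.5],
[0.063,0,-0.001,0,-0.062,0,0.5],
[0.05,0,-0.003,0,-0.049,0,0.5],
[0.032,0.001,-0.003,0,-0.032,0,0.5],
[0.011,0,-0.001,0,-0.011,0,0.5]]
max shift mm 21.077001684300356 max turn 3.105326069835501 end [412.3 107.9 103. ]
then
[[0,0,0.013,0,0,0,0.5],
[0,0,0.036,0,0,0,0.5],
[0,0,0.054,0,0,0,0.5],
[0,0,0.064,0,0,0,0.5],
[0,0,0.063,0,0,0,0.5],
[0,0,0.055,0,0,0,0.5],
[0,0,0.036,0,0,0,0.5],
[0,0,0.012,0,0,0,0.5]]
max shift mm 19.2 max turn 0.0 end [446.  103.6   9.2]
```

Request:
drive_tool(moves=[[[0.011, 0, 0.002, 0, -0.011, 0, 0.5], [0.031, 0, 0.007, 0, -0.031, 0, 0.5], [0.05, 0, 0.009, 0, -0.049, 0, 0.5], [0.062, 0.001, 0.01, 0, -0.062, 0, 0.5], [0.07, 0, 0.006, 0, -0.069, -0.001, 0.5], [0.07, 0.001, 0.004, 0, -0.068, 0, 0.5], [0.063, 0, -0.001, 0, -0.062, 0, 0.5], [0.05, 0, -0.003, 0, -0.049, 0, 0.5], [0.032, 0.001, -0.003, 0, -0.032, 0, 0.5], [0.011, 0, -0.001, 0, -0.011, 0, 0.5], [0, 0, 0, 0, 0, 0, 0.5]]])

```text
time: 12.25
position: [411.7, 107.9, 102.2]
tool_rot: [0.06, 0.983, -0.011, 0.173]
wrist_force: [-0.1, -0.1, -0.1]
opening: 0.503
```

Run:
```python
from h import *
s=read_state(); print(s['time'],s['position'],s['qpos'],s['opening'])
im,d=camera('wrist'); save('w8',im,k=1.5)
Rs=R.from_euler('z',-7,degrees=True).as_matrix(); Rt=tool_from_sieve(Rs,20)
G=np.array([543.8,91.6,27])-105*Rs[:,0]; G[2]=27; tcp=G+19*Rt[:,2]
plan(tcp,Rt,8,.5)
# predicted handle line
for d in(-80,-105,-160):
    p=np.array([543.8,91.6,33])+d*Rs[:,0]; print(np.array(w2wr(p,s))*1.5)
```

```text
12.25 [411.71928175 107.89639865 102.16745572] [ 0.15641305  0.02870842 -0.95576701  0.25065942 -0.09414135  0.26256435] 0.5026210443869445
[[0,0,0.013,0,0,0,0.5],
[0,0,0.035,0,0,0,0.5],
[0,0,0.054,0,0,0,0.5],
[0,0,0.063,0,0,0,0.5],
[0,0,0.064,0,0,0,0.5],
[0,0,0.053,0,0,0,0.5],
[0,0,0.036,0,-0.001,0,0.5],
[0,0,0.013,0,0,0,0.5]]
max shift mm 19.2 max turn 0.045 end [446.  103.7   9.1]
[378.61882972 343.49399785]
[378.52096651 309.81345723]
[378.2873306  217.08175456]
```

View pics/w8.png

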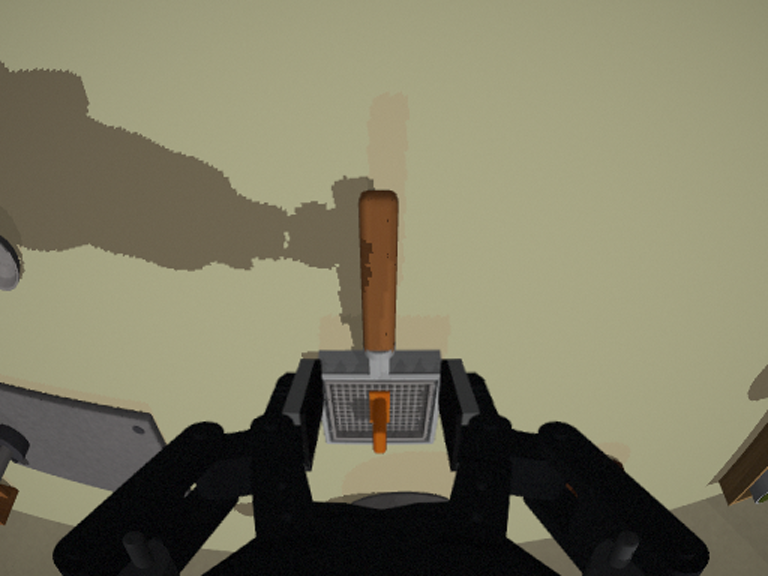

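The handle lies along column 378.5, midway between the fingers and where the model predicts it. Descending, then closing at 100 N.

Request:
drive_tool(moves=[[[0, 0, 0.013, 0, 0, 0, 0.5], [0, 0, 0.035, 0, 0, 0, 0.5], [0, 0, 0.054, 0, 0, 0, 0.5], [0, 0, 0.063, 0, 0, 0, 0.5], [0, 0, 0.064, 0, 0, 0, 0.5], [0, 0, 0.053, 0, 0, 0, 0.5], [0, 0, 0.036, 0, 0, 0, 0.5], [0, 0, 0.013, 0, 0, 0, 0.5], [0, 0, 0, 0, 0, 0, 0.5]]])

```text
time: 13.42
position: [445.6, 103.7, 8.9]
tool_rot: [0.06, 0.983, -0.011, 0.173]
wrist_force: [-0.4, -1.2, -0.7]
opening: 0.497
```

Run:
```python
from h import *
s=read_state(); print(s['time'],s['position'],s['wrist_force'],s['qpos'],s['opening'])
im,d=camera('wrist'); save('w9',im,(100,60,400,384),2.2)
```

```text
13.425 [445.58346116 103.67657148   8.93286468] [-0.38762859 -1.23444924 -0.71228679] [ 0.12951681  0.30533326 -1.0104959  -0.08308165 -0.08541592  0.23729541] 0.49681440794317794
```

View pics/w9.png

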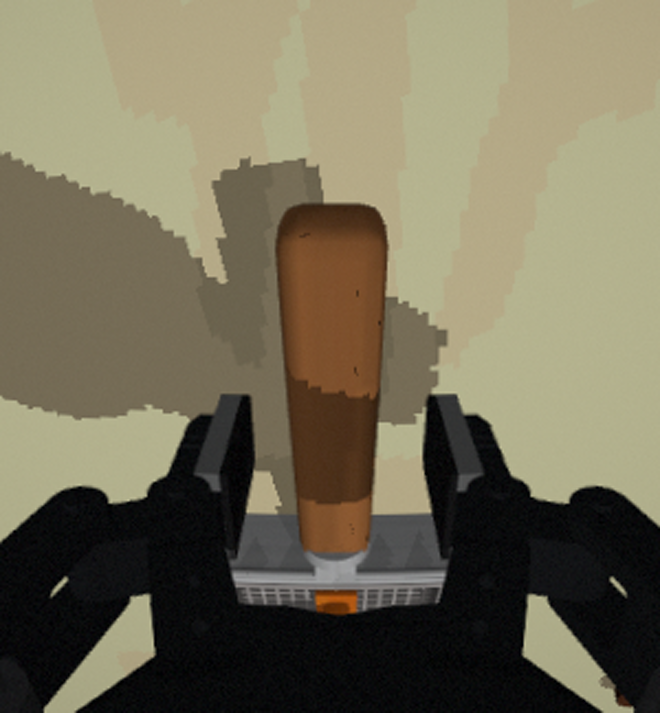

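The handle at (335,450) is centred between the pads at (235,470) and (445,470). Closing at 100 N.

Request:
drive_tool(moves=[[[0, 0, 0, 0, 0, 0, 0.35], [0, 0, 0, 0, 0, 0, 0.25], [0, 0, 0, 0, 0, 0, 0], [0, 0, 0, 0, 0, 0, 0], [0, 0, 0, 0, 0, 0, 0], [0, 0, 0, 0, 0, 0, 0]]], grip_force=100)

```text
time: 14.22
position: [445.8, 103.8, 9.3]
tool_rot: [0.06, 0.983, -0.011, 0.173]
wrist_force: [-2.9, 0.8, 5.7]
opening: 0.19
```

Run:
```python
from h import *
s=read_state(); print(s['time'],s['position'],s['wrist_force'],s['opening'])
plan(s['position']+[0,0,130],R.from_quat(s['tool_rot']).as_matrix(),9,0)
```

```text
14.225 [445.79012337 103.79053601   9.26725999] [-2.89878088  0.78713303  5.73641134] 0.19015382045376278
[[-0.004,0,-0.012,0,0,0,0],
[-0.013,0,-0.036,0,0,0,0],
[-0.02,0,-0.054,0,0,0,0],
[-0.024,0,-0.066,0,0,0,0],
[-0.026,0,-0.071,0,0,0,0],
[-0.024,0,-0.066,0,0,0,0],
[-0.02,0,-0.055,0,0,0,0],
[-0.013,0,-0.035,0,0,0,0],
[-0.004,0,-0.012,0,0,0,0]]
max shift mm 22.683253734859115 max turn 0.0 end [445.8 103.8 139.2]
```

Request:
drive_tool(moves=[[[-0.004, 0, -0.012, 0, 0, 0, 0], [-0.013, 0, -0.036, 0, 0, 0, 0], [-0.02, 0, -0.054, 0, 0, 0, 0], [-0.024, 0, -0.066, 0, 0, 0, 0], [-0.026, 0, -0.071, 0, 0, 0, 0], [-0.024, 0, -0.066, 0, 0, 0, 0], [-0.02, 0, -0.055, 0, 0, 0, 0], [-0.013, 0, -0.035, 0, 0, 0, 0], [-0.004, 0, -0.012, 0, 0, 0, 0], [0, 0, 0, 0, 0, 0, 0]]])

```text
time: 15.48
position: [445.4, 103.7, 138.7]
tool_rot: [0.06, 0.983, -0.011, 0.173]
wrist_force: [0.5, 0.2, -2.0]
opening: 0.19
```

Run:
```python
from h import *
s=read_state(); print(s['time'],s['position'],s['wrist_force'],s['opening'],s['qpos'])
im,d=camera('wrist'); save('w10',im,(100,60,400,384),2.2)
im,d=camera('scene'); save('s10',im,k=1.5); np.save('s10.npy',d);np.save('s10im.npy',im)
im,d=camera('top'); save('t10',im,(150,120,360,290),3.5); np.save('t10.npy',d);np.save('t10im.npy',im)
np.save('s10s.npy',s,allow_pickle=True)
```

```text
15.475 [445.40147797 103.71821958 138.70483363] [ 0.51597504  0.16989659 -2.0323341 ] 0.18992307094392935 [ 0.12960682  0.02012917 -0.8350485   0.37769944 -0.08534206  0.23733896]
```

View pics/w10.png

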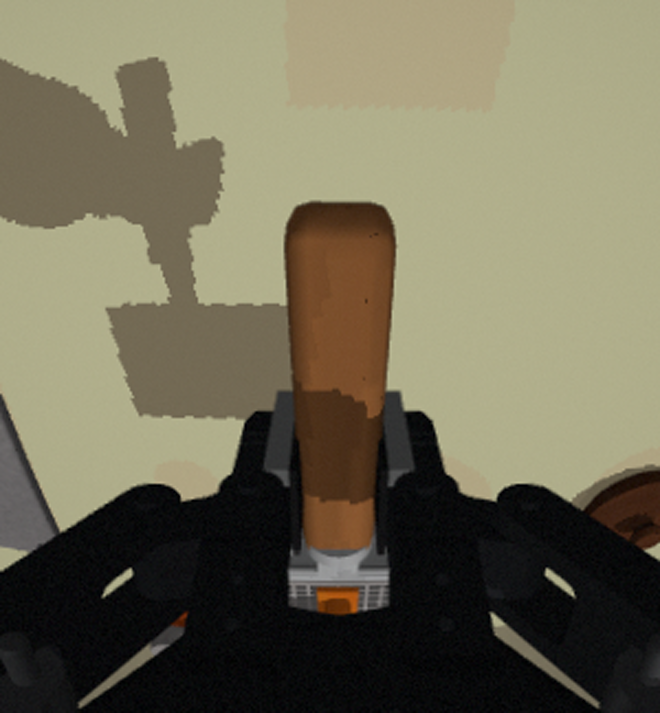

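View pics/s10.png

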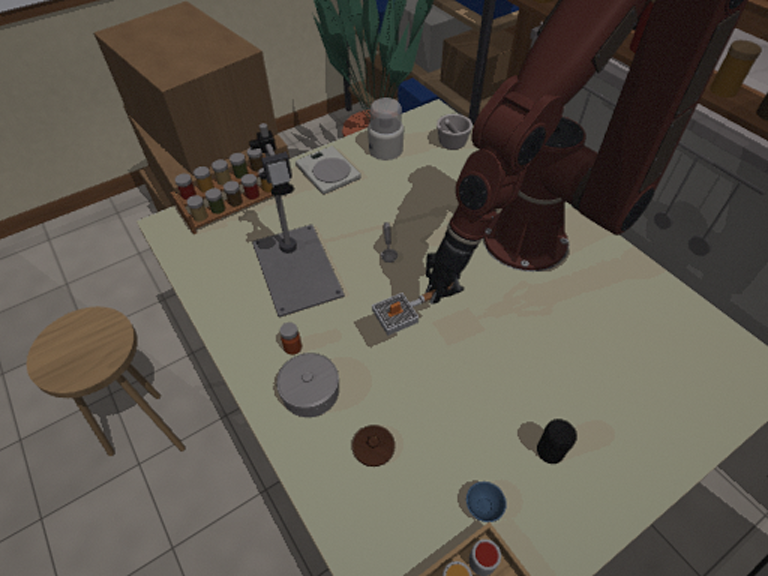

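View pics/t10.png

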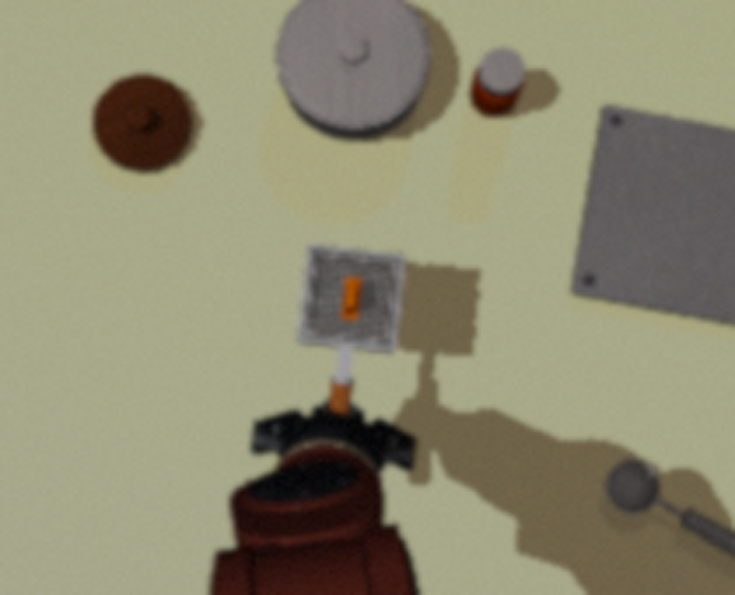

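The sieve is lifted level with the mesh in it: frame at (395,312) in the scene view and (352,298) in the top crop. The bystanders are unmoved. I'll work out the showing pose and go first to a waypoint 100 mm short of it along the stand's +y.

```bash
cat >> h.py <<'E'
TH=25.7
def stand():
    yaw,x,y=np.load('stand.npy'); Rz=R.from_euler('z',yaw).as_matrix(); return Rz,np.array([x,y,0])
def focus():
    Rz,o=stand(); a=np.radians(TH); return o+Rz@[0,90+190*np.sin(a),360-190*np.cos(a)], Rz@R.from_euler('x',a).as_matrix()
def rel():
    Rs=R.from_euler('z',-7,degrees=True).as_matrix(); Rt=R.from_quat([0.06,0.983,-0.011,0.173]).as_matrix()
    s=np.load('s10s.npy',allow_pickle=True).item(); Rt=R.from_quat(s['tool_rot']).as_matrix()
    return Rs.T@(np.array([445.7,103.75,9.1])-[543.8,91.6,14]), Rs.T@Rt
def target(dy=0):
    f,Rf=focus(); Rz,_=stand(); p,Rr=rel(); return f+Rz@[0,dy,0]+Rf@p, Rf@Rr
E
python3 - <<'E'
from h import *
np.set_printoptions(precision=2,suppress=True)
print(focus()); print(rel())
p,Rm=target(100); print(p,Rm); plan(p,Rm,16,0)
E
```

```text
(array([ 645.29, -192.35,  188.8 ]), array([[ 0.98,  0.18, -0.09],
       [-0.21,  0.88, -0.42],
       [ 0.  ,  0.43,  0.9 ]]))
(array([-98.85,   0.1 ,  -4.9 ]), array([[-0.94,  0.  ,  0.34],
       [ 0.  ,  1.  , -0.  ],
       [-0.34, -0.  , -0.94]]))
[569.53 -72.02 184.43] [[-0.89  0.19  0.42]
 [ 0.34  0.88  0.33]
 [-0.31  0.43 -0.85]]
[[-0.005,-0.005,0,-0.005,0,0.003,0],
[-0.014,-0.015,0.001,-0.014,-0.001,0.008,0],
[-0.024,-0.024,0,-0.023,-0.001,0.014,0],
[-0.032,-0.033,0.001,-0.031,-0.002,0.018,0],
[-0.04,-0.039,-0.001,-0.038,-0.002,0.022,0],
[-0.046,-0.043,-0.002,-0.044,-0.002,0.026,0],
[-0.051,-0.047,-0.004,-0.047,-0.002,0.027,0],
[-0.054,-0.046,-0.005,-0.048,-0.002,0.029,0],
[-0.055,-0.045,-0.007,-0.049,-0.003,0.029,0],
[-0.054,-0.042,-0.009,-0.047,-0.002,0.027,0],
[-0.05,-0.038,-0.009,-0.043,-0.002,0.026,0],
[-0.045,-0.031,-0.009,-0.038,-0.002,0.022,0],
[-0.037,-0.025,-0.008,-0.032,-0.002,0.018,0],
[-0.028,-0.018,-0.006,-0.023,-0.001,0.014,0],
[-0.018,-0.011,-0.004,-0.014,-0.001,0.008,0],
[-0.006,-0.004,-0.002,-0.005,0,0.003,0]]
max shift mm 21.422184762530645 max turn 2.5657893522267177 end [569.5 -72.2 184.5]
```

Request:
drive_tool(moves=[[[-0.005, -0.005, 0, -0.005, 0, 0.003, 0], [-0.014, -0.015, 0.001, -0.014, -0.001, 0.008, 0], [-0.024, -0.024, 0, -0.023, -0.001, 0.014, 0], [-0.032, -0.033, 0.001, -0.031, -0.002, 0.018, 0], [-0.04, -0.039, -0.001, -0.038, -0.002, 0.022, 0], [-0.046, -0.043, -0.002, -0.044, -0.002, 0.026, 0], [-0.051, -0.047, -0.004, -0.047, -0.002, 0.027, 0], [-0.054, -0.046, -0.005, -0.048, -0.002, 0.029, 0], [-0.055, -0.045, -0.007, -0.049, -0.003, 0.029, 0], [-0.054, -0.042, -0.009, -0.047, -0.002, 0.027, 0], [-0.05, -0.038, -0.009, -0.043, -0.002, 0.026, 0], [-0.045, -0.031, -0.009, -0.038, -0.002, 0.022, 0], [-0.037, -0.025, -0.008, -0.032, -0.002, 0.018, 0], [-0.028, -0.018, -0.006, -0.023, -0.001, 0.014, 0], [-0.018, -0.011, -0.004, -0.014, -0.001, 0.008, 0], [-0.006, -0.004, -0.002, -0.005, 0, 0.003, 0], [0, 0, 0, 0, 0, 0, 0]]])

```text
time: 17.75
position: [569.9, -71.9, 185.3]
tool_rot: [0.137, 0.951, 0.201, 0.191]
wrist_force: [0.1, 0.6, -1.9]
opening: 0.19
```

Run:
```python
from h import *
s=read_state(); print(s['time'],s['position'],s['wrist_force'],s['opening'],s['qpos'])
p,Rm=target(100); print(s['position']-p, R.from_matrix(R.from_quat(s['tool_rot']).as_matrix().T@Rm).as_rotvec())
im,d=camera('scene'); save('s11',im,(130,60,370,250),3.2); np.save('s11.npy',d);np.save('s11im.npy',im)
im,d=camera('top'); save('t11',im,(200,110,460,290),3); np.save('t11.npy',d);np.save('t11im.npy',im)
np.save('s11s.npy',s,allow_pickle=True)
```

```text
17.75 [569.85043125 -71.85509462 185.30311739] [ 0.05327223  0.63863575 -1.86133236] 0.1899589697616346 [-0.54586524  0.22715051 -0.52110566  0.60543149  0.52192204 -0.20115851]
[0.31579436 0.16185389 0.87790525] [0.00084195 0.00084133 0.00061598]
```

View pics/s11.png

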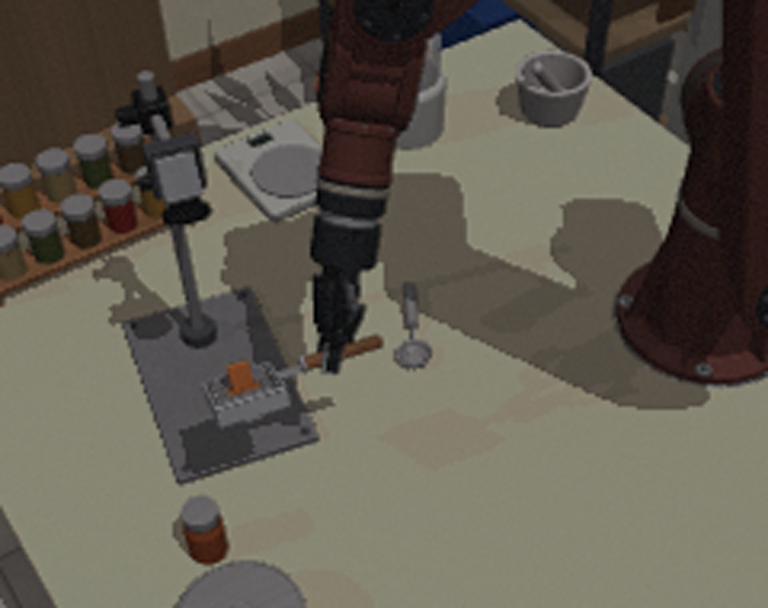

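View pics/t11.png

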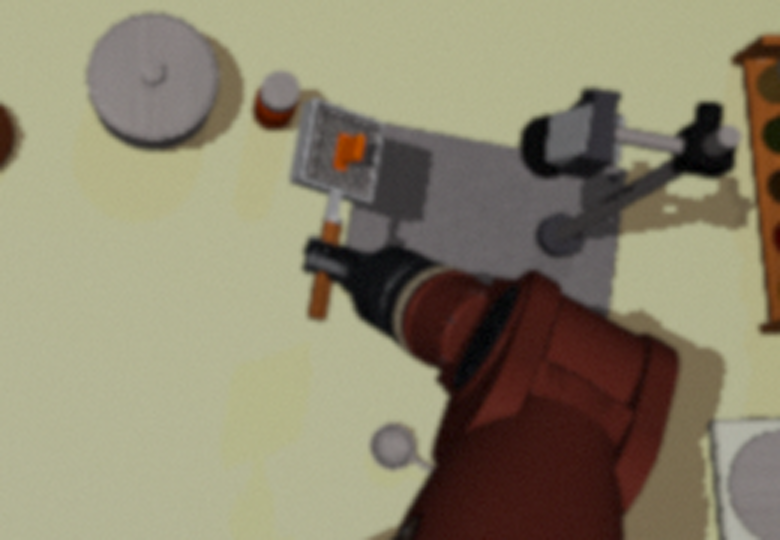

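The sieve is tilted over the board edge with the mesh in place; in the scene crop it's at (245,385), with the handle running to (380,343). Before going in I'll check the arm's clearance to the camera with the depth clouds.

Run:
```python
from h import *
from scipy.spatial import cKDTree
np.set_printoptions(precision=1,suppress=True)
Rz,o=stand()
def cl(n,D):
    K,Rm,t=ext(n); v,u=np.mgrid[:384,:512]
    r=np.stack([(u-K[0,2])/K[0,0]*D,(v-K[1,2])/K[1,1]*D,D],-1)
    return ((r-t)@Rm-o)@Rz
st=[];ar=[]
for n in('top','scene'):
    d0,d1=np.load(n+'0.npy'),np.load(n[0]+'11.npy')
    P0,P1=cl(n,d0),cl(n,d1)
    m=(P0[...,2]>40)&(P0[...,2]<450)&(abs(P0[...,0])<80)&(P0[...,1]>-70)&(P0[...,1]<200)&(d0>0)&(abs(d1-d0)<15)
    st.append(P0[m])
    m=(d1>0)&(d0-d1>30)&(P1[...,2]>60)&(P1[...,2]<520)&(P1[...,0]>-350)&(P1[...,0]<200)&(abs(P1[...,1])<420)
    ar.append(P1[m])
st=np.vstack(st);ar=np.vstack(ar); print(len(st),st.min(0),st.max(0)); 
for dy in(0,-50,-98): 
    dd,i=cKDTree(st).query(ar+[0,dy,0]); j=np.argsort(dd)[:5]; print(dy,dd[j],(ar[j]+[0,dy,0]),st[i[j]])
a=ar+[0,-98,0]
for z in range(100,500,50):
    q=a[(a[:,2]>z)&(a[:,2]<z+50)]; 
    if len(q): print(z,len(q),'xmax',np.percentile(q[:,0],99),'y',q[:,1].min(),q[:,1].max())
    q=st[(st[:,2]>z)&(st[:,2]<z+50)]; 
    if len(q): print('   st x',np.percentile(q[:,0],[1,99]),'y',np.percentile(q[:,1],[1,99]))
```

```text
2390 [-31.4 -21.3  40.5] [ 41.9 135.  434.2]
0 [118.9 118.9 120.1 121.3 122.7] [[-126.8  182.5  334.7]
 [-116.1  199.2  319.7]
 [-114.8  202.5  318.2]
 [-113.7  205.4  316.3]
 [-122.9  194.7  341.3]] [[-23.7 124.4 323.4]
 [-23.7 124.4 323.4]
 [-23.7 124.4 323.4]
 [-23.7 124.4 323.4]
 [-22.3 125.9 327.5]]
-50 [94.6 94.8 94.8 95.4 95.6] [[-116.1  149.2  319.7]
 [-114.8  152.5  318.2]
 [-113.7  155.4  316.3]
 [-111.3  162.6  318.5]
 [-110.4  164.7  315.9]] [[-28.4 114.7 328. ]
 [-25.4 121.2 322.2]
 [-25.4 121.2 322.2]
 [-25.4 121.2 322.2]
 [-25.4 121.2 322.2]]
-98 [82.5 82.7 83.  83.  83.1] [[-110.4  116.7  315.9]
 [-110.   116.9  311.5]
 [-109.8  121.5  312.3]
 [-111.3  114.6  318.5]
 [-109.7  116.7  306.7]] [[-28.7 108.  323.5]
 [-28.7 108.  323.5]
 [-28.7 108.  323.5]
 [-28.7 108.  323.5]
 [-27.9 109.5 319.4]]
   st x [-9.8  8. ] y [-3.6  9.9]
150 762 xmax 39.350528565000054 y 132.29261823226705 219.07336459548293
   st x [-9.7  8.4] y [-3.7 10.8]
200 924 xmax 39.28468946592486 y 86.0088041735107 217.7996303269651
   st x [-9.9  7.1] y [-4.2 10.5]
250 388 xmax -107.31251441776229 y 84.42091696042647 200.55613431354107
   st x [-9.8  4. ] y [-3.2 10.2]
300 693 xmax -110.79242314188141 y 84.46518409385592 168.96782592849246
   st x [-29.9  25.5] y [ -0.9 134.3]
350 744 xmax -129.45431088290297 y 65.5594197576547 138.749461619589
   st x [-30.5  39.1] y [-10.7 116.3]
400 951 xmax -146.16264107140597 y 32.7794461473774 120.84493965769317
   st x [-29.1  28. ] y [-16.5 101.1]
450 553 xmax -151.98754463198117 y 1.975768691239054 106.19415314658889
```

Clearance at the final pose is over 80 mm. Going in.

Run:
```python
from h import *
p,Rm=target(0); plan(p,Rm,10,0)
```

```text
[[-0.001,-0.007,-0.003,0,0,0,0],
[-0.004,-0.022,-0.01,0,0,0,0],
[-0.005,-0.033,-0.015,0,0,0,0],
[-0.007,-0.043,-0.018,0,0,0,0],
[-0.007,-0.046,-0.021,0.001,0.001,0.001,0],
[-0.007,-0.047,-0.021,0,0,0,0],
[-0.007,-0.043,-0.018,0,0,0,0],
[-0.005,-0.033,-0.015,0,0,0,0],
[-0.004,-0.022,-0.01,0,0,0,0],
[-0.001,-0.007,-0.003,0,0,0,0]]
max shift mm 15.585570249432646 max turn 0.07794228634059948 end [ 549.  -169.9  184.4]
```

Request:
drive_tool(moves=[[[-0.001, -0.007, -0.003, 0, 0, 0, 0], [-0.004, -0.022, -0.01, 0, 0, 0, 0], [-0.005, -0.033, -0.015, 0, 0, 0, 0], [-0.007, -0.043, -0.018, 0, 0, 0, 0], [-0.007, -0.046, -0.021, 0, 0, 0, 0], [-0.007, -0.047, -0.021, 0, 0, 0, 0], [-0.007, -0.043, -0.018, 0, 0, 0, 0], [-0.005, -0.033, -0.015, 0, 0, 0, 0], [-0.004, -0.022, -0.01, 0, 0, 0, 0], [-0.001, -0.007, -0.003, 0, 0, 0, 0], [0, 0, 0, 0, 0, 0, 0]]])

```text
time: 19.23
position: [549.2, -170.2, 184.4]
tool_rot: [0.137, 0.951, 0.201, 0.191]
wrist_force: [0.3, 1.1, -2.7]
opening: 0.19
```

Run:
```python
from h import *
s=read_state(); print(s['time'],s['position'],s['wrist_force'],s['opening'],s['qpos'])
p,Rm=target(0); print(s['position']-p, R.from_matrix(R.from_quat(s['tool_rot']).as_matrix().T@Rm).as_rotvec())
im,d=camera('scene'); save('s12',im,(130,60,290,200),5); np.save('s12.npy',d);np.save('s12im.npy',im)
im,d=camera('top'); save('t12',im,(270,120,430,240),5); np.save('t12.npy',d);np.save('t12im.npy',im)
im,d=camera('wrist'); save('w12',im,k=1.5);np.save('w12im.npy',im)
np.save('s12s.npy',s,allow_pickle=True)
```

```text
19.225 [ 549.18466619 -170.19389807  184.38347863] [ 0.31038587  1.14325043 -2.71371192] 0.18990551055196792 [-0.73692155  0.29795354 -0.41795274  0.75037328  0.55279785 -0.42057273]
[ 0.17995561 -0.30702504 -0.04173351] [0.00093083 0.0010333  0.00048475]
```

View pics/s12.png

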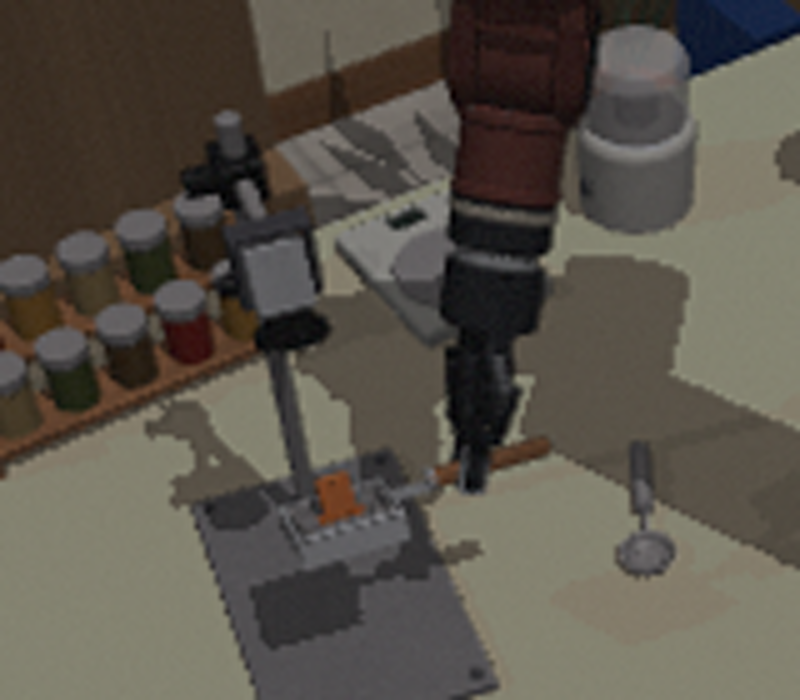

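View pics/t12.png

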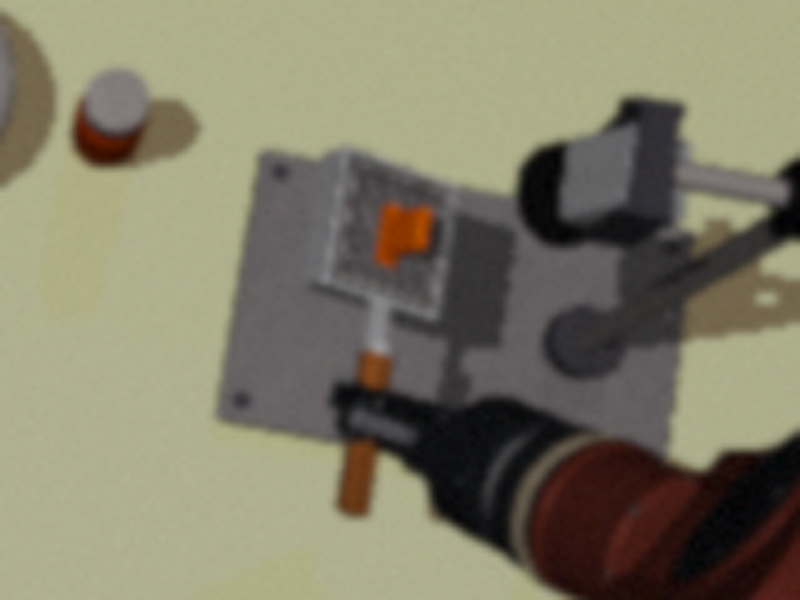

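View pics/w12.png

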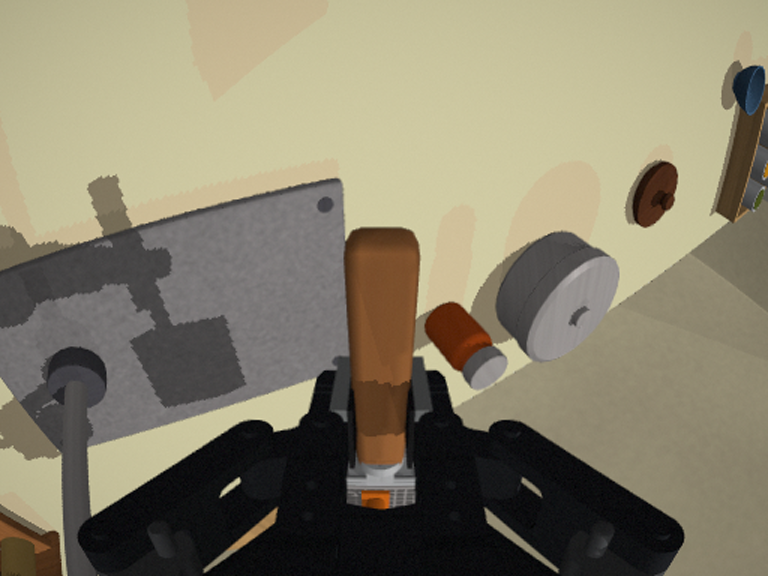

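The sieve is under the lens, clear of everything, with the mesh lying in the frame. I'll verify it by overlaying the modelled sieve on both views and fitting a plane to the rim and mesh depth.

Run:
```python
from h import *
np.set_printoptions(precision=3,suppress=True)
Rz,o=stand(); f,Rf=focus(); s=np.load('s12s.npy',allow_pickle=True).item()
pr,Rr=rel(); Rt=R.from_quat(s['tool_rot']).as_matrix(); Rs=Rt@Rr.T; seat=s['position']-Rs@pr
print('kinematic: seat-focus',seat-f,'ang',np.arccos(Rs[:,2]@Rf[:,2]))
for n,c in(('top',(270,120,430,240)),('scene',(130,60,290,200))):
    im=np.load(n[0]+'12im.npy'); k=5
    vis=cv2.resize(im[c[1]:c[3],c[0]:c[2]],None,fx=k,fy=k,interpolation=cv2.INTER_CUBIC).copy()
    def pl(pts,col,closed=True):
        q=[(np.array(w2px(n,seat+Rs@np.array(p,float)))-c[:2]+.4)*k for p in pts]; cv2.polylines(vis,[np.int32(np.round(q))],closed,col,1)
    sq=lambda h,z:[(h,h,z),(h,-h,z),(-h,-h,z),(-h,h,z)]
    pl(sq(42,10),(255,0,0)); pl(sq(42,-14),(255,255,0)); pl(sq(38,10),(0,255,0)); pl([(-69,0,19),(-169,0,19)],(0,255,255),False)
    pl([(13,0,36),(-13,0,36)],(0,0,255),False)
    # lens axis from focus to lens
    q=[(np.array(w2px(n,f+Rf@[0,0,t]))-c[:2]+.4)*k for t in(0,140)]; cv2.polylines(vis,[np.int32(np.round(q))],False,(255,0,255),1)
    ring=[(np.array(w2px(n,f+Rf@[28*np.cos(a),28*np.sin(a),140]))-c[:2]+.4)*k for a in np.linspace(0,6.28,30)]; cv2.polylines(vis,[np.int32(np.round(ring))],True,(255,0,255),1)
    cv2.imwrite('pics/ov12'+n+'.png',vis[:,:,::-1])
    D=np.load(n[0]+'12.npy'); K,Rm,t=ext(n); v,u=np.mgrid[:384,:512]
    P=((np.stack([(u-K[0,2])/K[0,0]*D,(v-K[1,2])/K[1,1]*D,D],-1)-t)@Rm-seat)@Rs
    for nm,m in(('mesh wire z~1.5',(np.maximum(abs(P[...,0]),abs(P[...,1]))<29)&(abs(P[...,2]-3)<10)&((abs(P[...,0])>16)|(abs(P[...,1])>12))),('rim top z~10',(abs(np.maximum(abs(P[...,0]),abs(P[...,1]))-37.5)<4)&(abs(P[...,2]-8)<10))):
        q=P[m]; 
        if len(q)<20: print(n,nm,len(q)); continue
        A=np.c_[q[:,:2],np.ones(len(q))]; w=np.ones(len(q),bool)
        for _ in range(4):
            cf=np.linalg.lstsq(A[w],q[w,2],rcond=None)[0]; r=q[:,2]-A@cf; w=abs(r)<2.5*r[w].std()
        print(n,nm,len(q),'slopes x,y',cf[:2],'height',cf[2],'xy mean',q[:,:2].mean(0))
    m=(np.maximum(abs(P[...,0]),abs(P[...,1]))<70)&(P[...,0]>-60)&(abs(P[...,2])<25); q=P[m]; print('  extent x',np.percentile(q[:,0],[2,98]),'y',np.percentile(q[:,1],[2,98]))
```

```text
kinematic: seat-focus [ 0.179 -0.285  0.082] ang 0.0012533662365911797
top mesh wire z~1.5 178 slopes x,y [-0.016  0.017] height 1.1003401238073371 xy mean [-2.112  2.734]
top rim top z~10 214 slopes x,y [-0.008 -0.018] height 6.630505825677778 xy mean [-2.167  0.092]
  extent x [-48.373  38.687] y [-38.471  43.349]
scene mesh wire z~1.5 27 slopes x,y [-0.007  0.081] height 3.3067713282412092 xy mean [ 2.836 -5.727]
scene rim top z~10 113 slopes x,y [-0.018 -0.02 ] height 6.125811635955029 xy mean [-0.528 10.795]
  extent x [-48.806  39.258] y [-38.727  43.299]
```

View pics/ov12top.png

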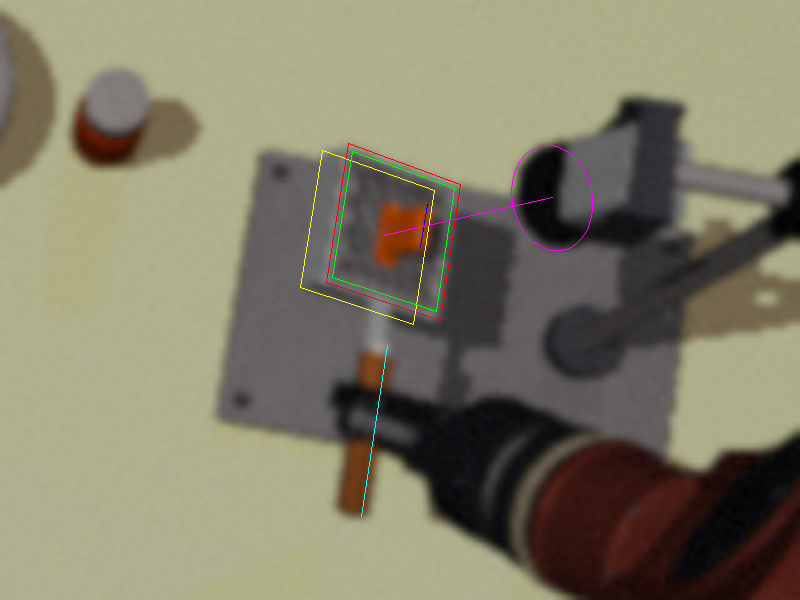

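View pics/ov12scene.png

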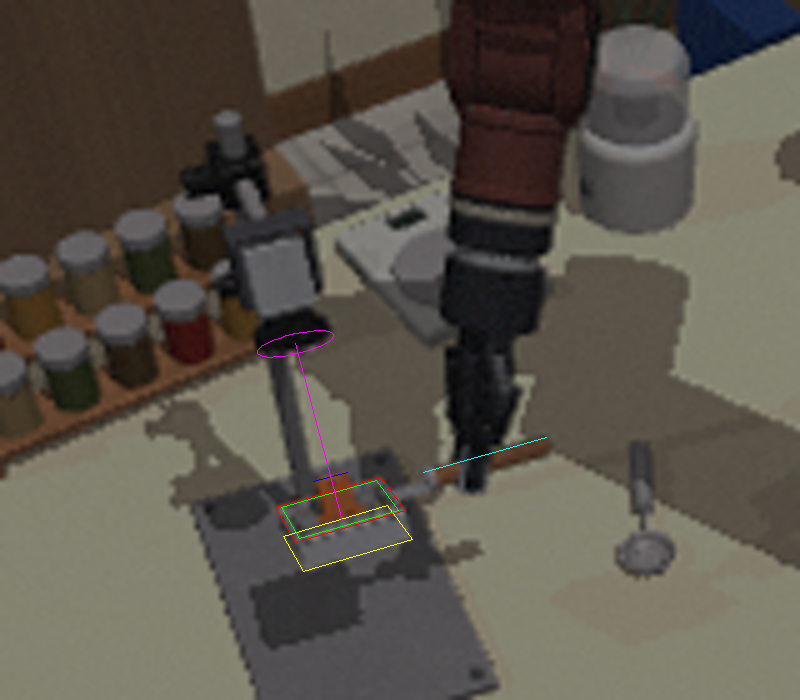

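The overlays agree to within a few mm, but both views put the sieve about 3.5 mm low along the lens axis and about 2.4 mm off in y. The lens ring also looks slightly off the model. I'll measure the ring in the same clouds, so that any bias common to both cancels.

Run:
```python
from h import *
np.set_printoptions(precision=1,suppress=True)
f,Rf=focus()
for n in('top','scene'):
  for fn in (n+'0.npy',n[0]+'12.npy'):
    D=np.load(fn); K,Rm,t=ext(n); v,u=np.mgrid[:384,:512]
    P=((np.stack([(u-K[0,2])/K[0,0]*D,(v-K[1,2])/K[1,1]*D,D],-1)-t)@Rm-f)@Rf
    m=(np.hypot(P[...,0],P[...,1])<45)&(P[...,2]>125)&(P[...,2]<166)&(D>0)
    q=P[m]
    pc=lambda a:np.percentile(a,[1,5,50,95,99])
    r=q[(q[:,2]<156)]
    print(fn,len(q),'x',pc(r[:,0]),'y',pc(r[:,1]),'z',pc(q[:,2]))
    h=np.histogram(q[:,2],np.arange(126,168,3))[0]; print('   zhist from126 step3',h)
    b=q[(q[:,2]>163)|True]
    # body side face y
    m=(abs(P[...,0])<19)&(P[...,2]>165)&(P[...,2]<200)&(abs(P[...,1]-20)<10)&(D>0); print('   body side y (expect 20 or 22)',np.median(P[m][:,1]),'x range',pc(P[(abs(P[...,1]-20)<6)&(P[...,2]>165)&(P[...,2]<185)&(abs(P[...,0])<45)][:,0]))
im=np.load('t12im.npy'); save('t12r',im,(365,140,415,180),12)
im=np.load('s12im.npy'); save('s12r',im,(170,100,230,180),8)
```

```text
top0.npy 185 x [-28.1 -26.6 -11.   18.   22.5] y [-10.9  -5.7  16.5  26.9  28.1] z [141.3 142.9 151.5 161.2 164.7]
   zhist from126 step3 [ 0  0  0  0  1 13 21 19 73 36  8  6  6]
   body side y (expect 20 or 22) 20.0398401948429 x range [-22.5 -21.1  -1.5  17.7  18.7]
t12.npy 184 x [-28.2 -26.4  -9.1  18.2  23.2] y [-11.6  -4.5  17.1  27.9  28.8] z [140.7 142.5 151.8 159.9 164.6]
   zhist from126 step3 [ 0  0  0  0  4 15  9 28 71 37  7  8  3]
   body side y (expect 20 or 22) 20.000946120462 x range [-22.1 -20.9  -1.7  18.   19.8]
scene0.npy 104 x [-24.6 -22.6   2.8  24.   26.6] y [-8.6 -3.6 18.8 26.  29.1] z [141.4 142.  153.  164.6 165.1]
   zhist from126 step3 [ 0  0  0  0  1 12 11 14 14 23 10 10  7]
   body side y (expect 20 or 22) 18.009652987195274 x range [-20.7 -18.9   0.5  19.6  20.9]
s12.npy 104 x [-24.9 -22.2   2.4  24.1  26.3] y [-6.4 -0.8 19.1 27.7 29.9] z [141.3 142.9 152.9 164.  165.5]
   zhist from126 step3 [ 0  0  0  0  0 10 15 11 17 23  8 10  6]
   body side y (expect 20 or 22) 17.866271138007967 x range [-20.8 -20.   -1.1  19.6  20.9]
```

View pics/t12r.png

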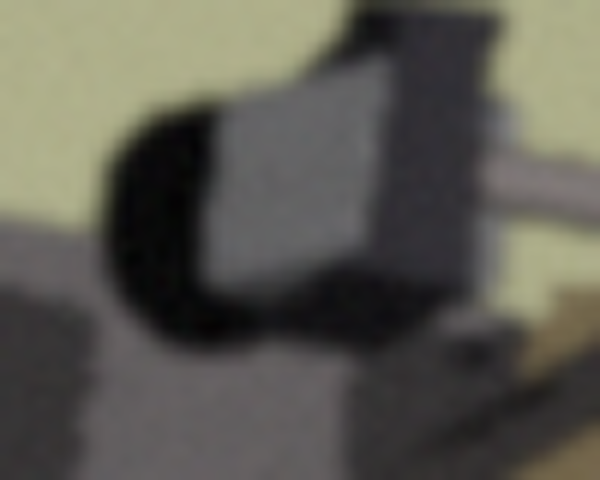

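View pics/s12r.png

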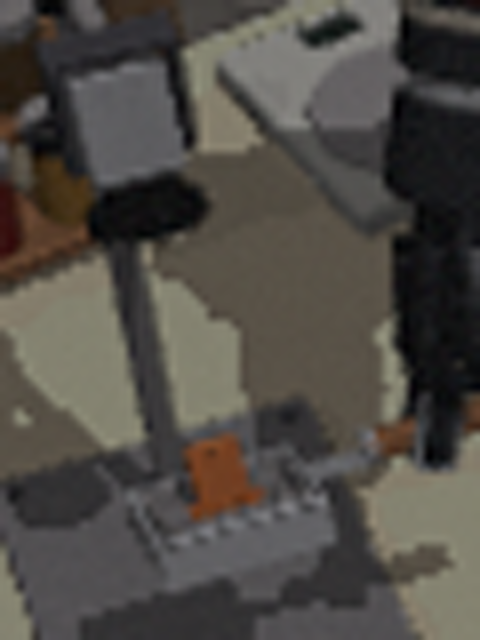

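Relative to the lens as measured in the same views, the sieve is off by about (-1.6, +3.4, -4.5) mm, inside the 15 mm limit. I'll correct most of it and let it settle.

Request:
drive_tool(moves=[[[-0.003, -0.003, -0.003, 0, 0, 0, 0], [-0.003, -0.004, -0.004, 0, 0, 0, 0], [-0.003, -0.003, -0.004, 0, 0, 0, 0], [0, 0, 0, 0, 0, 0, 0], [0, 0, 0, 0, 0, 0, 0], [0, 0, 0, 0, 0, 0, 0], [0, 0, 0, 0, 0, 0, 0]]])

```text
time: 20.25
position: [549.7, -175.0, 186.7]
tool_rot: [0.137, 0.951, 0.201, 0.191]
wrist_force: [-0.9, 0.1, -2.1]
opening: 0.188
```

Run:
```python
from h import *
np.set_printoptions(precision=3,suppress=True)
s=read_state(); print(s['time'],s['position'],s['wrist_force'],s['opening'],s['qvel'])
f,Rf=focus()
for n in('top','scene'):
    im,D=camera(n); save(n[0]+'13',im,(270,120,430,240) if n=='top' else (130,60,290,200),5)
    K,Rm,t=ext(n); v,u=np.mgrid[:384,:512]
    P=((np.stack([(u-K[0,2])/K[0,0]*D,(v-K[1,2])/K[1,1]*D,D],-1)-t)@Rm-f)@Rf
    m=(abs(np.maximum(abs(P[...,0]),abs(P[...,1]))-37.5)<4)&(abs(P[...,2]-8)<9); q=P[m]
    A=np.c_[q[:,:2],np.ones(len(q))]; w=np.ones(len(q),bool)
    for _ in range(4):
        cf=np.linalg.lstsq(A[w],q[w,2],rcond=None)[0]; r=q[:,2]-A@cf; w=abs(r)<2.5*r[w].std()
    m=(np.maximum(abs(P[...,0]),abs(P[...,1]))<70)&(P[...,0]>-60)&(abs(P[...,2])<25); e=P[m]
    print(n,'rim plane slopes',cf[:2],'height (expect 10)',cf[2],'ext x max',np.percentile(e[:,0],98),'y',np.percentile(e[:,1],[2,98]))
```

```text
20.25 [ 549.664 -174.961  186.707] [-0.858  0.06  -2.113] 0.1878761637844282 [-0.001  0.001  0.001 -0.001 -0.    -0.001]
top rim plane slopes [ 0.008 -0.022] height (expect 10) 9.385204496023066 ext x max 40.028450462910854 y [-40.949  40.239]
scene rim plane slopes [-0.021 -0.041] height (expect 10) 9.649672477022659 ext x max 40.96507929095258 y [-42.795  40.526]
```

View pics/t13.png

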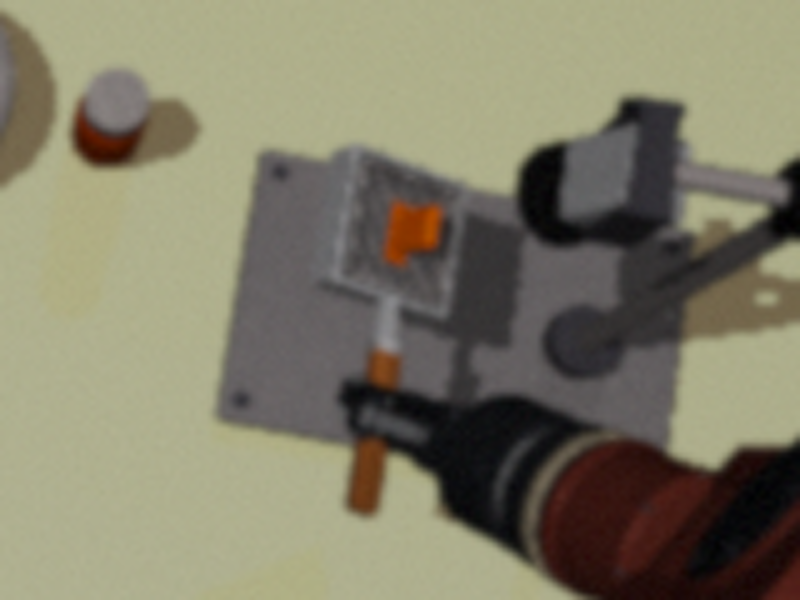

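View pics/s13.png

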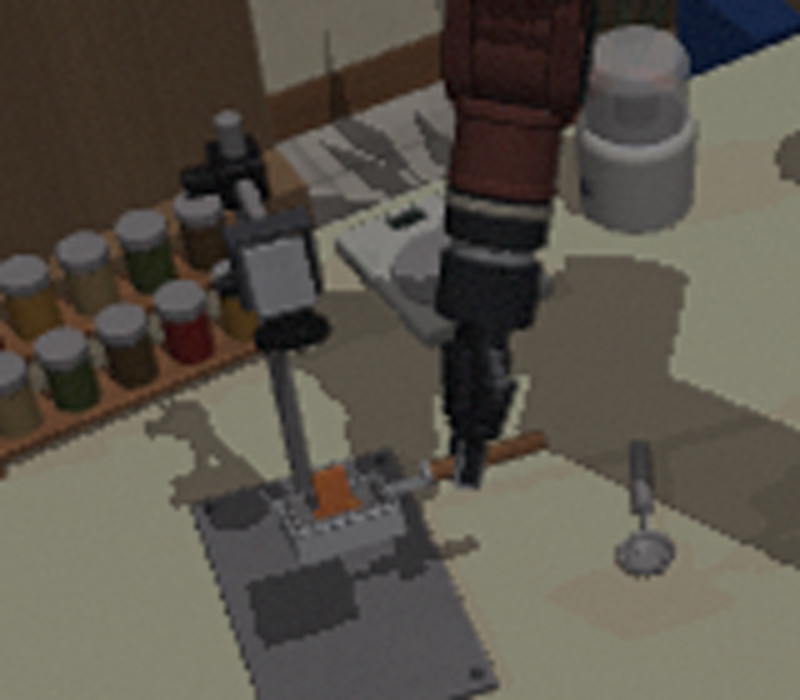

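The sieve is now within about 2 mm of the focus in both views, with tilt errors of 0.05 rad or less. The mesh is in the frame and the arm is still, so I'm handing in.

```bash
python3 -c "
from workcell import close_job
print(close_job())"
```

```text
the job is handed in; nothing more can be done
None
```

I seated the mesh in the sieve, let go of it, then picked the sieve up by its handle and showed it to the inspection camera. I handed the job in at about 20.4 s with the sieve still held. `close_job` gave no verdict, so the result rests on my own checks.

- **Mesh fit:** After release, the wrist picture showed an even gap all round and the fingers clear of the mesh. I judged it flat and flush with the frame's top from that picture and the release height, not from a separate height measurement.
- **Showing pose:** I took the camera's tilt as 25.7°, from depth fits of 25.2° (top camera) and 26.4° (scene camera). My first showing pose looked about 6 mm off relative to the lens, though the arm's own readings put it within 0.4 mm. I corrected about 5 mm of that.
- **Last checks:** The frame's top was 9.4–9.6 mm above the focus point (10 mm expected), with the centre within about 2 mm sideways. The rim tilt was 0.02 rad from the top view and 0.05 rad from the scene view, against a limit of 0.17. The two views also disagree by about 2 mm on where the camera stands.
- **Safety:** The mesh was still in the frame and the arm was at rest. The bystanders I could see had not moved, and the arm cleared the camera stand by about 80 mm.

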